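# Weigh a valve body on the spring scale

### The job

Weigh the brass valve body: take it by its hose tail, push its eye past the spring latch into the hook of the spring scale, never pressing hard on the scale, and ease the weight onto the hook until the scale carries all of it before you let go, so that it neither drops nor bounces. Let it hang untouched until it is still, then slide the marker on the rule level with the pointer to keep the reading, let go of it, and leave the valve hanging with the latch closed behind its eye. Do not disturb the glassware and jar around.

Things in the scene. Friction and masses are not known exactly. Their poses are not given: they have to be found in the camera images.
- stand: Fixed stand. Origin on the bench under the hook; x runs front (robot side) to back, y to its left, z up. Base 90 x 285 x 14 mm (x -65 to +25, y -148 to +138); 12 mm column at y = +105, 370 mm high; cross rod 345 mm up; scale tube 23 mm thick on the z axis, underside 255 mm up; white rule 24 mm wide at y = -118, up to 266 mm. But for base and marker tab nothing is in front of x = -17 mm.
- hook_seat (a point): Lowest point inside the hook, where an eye rests; 197 mm above the bench unloaded; the stand's axes. Hook of 6 mm wire bent in the x-z plane, open to -x: shank at x = +11.5, tip at x = -13.5 with its top 23 mm above this point, underside 6 mm below it; shank bends in to the rod on the axis from 33 mm up, pointer arm 48 mm up towards -y. The hook is guided: it only moves up and down.
- hook (a joint): How far the hook is pulled down from rest, m, 0 to 0.075; spring 70 N per m (1 N for 14 mm), lightly damped. This is the reading of the scale.
- latch (a joint): Angle of the hook's spring latch, rad: 0 closed, 0.95 fully open (swung inwards and down). Hinged on the shank 34 mm above hook_seat, it slopes down to the inside of the tip, its end 19 mm above hook_seat. A bar pushed down between tip and shank swings it open (0.4 to 0.8 N); it springs shut behind the bar once that is below its end.
- valve: Loose brass valve body, 106 mm high, weight different each time (0.13 to 0.43 kg). Stands on a round foot 40 mm across; origin: centre of its underside, z up. Body 46 mm across, short port to +31 mm on +x, hose tail along -x to 103 mm. Steel eye of 6 mm bar on top in its y-z plane: hole along x, 27 mm wide, 34.5 mm high, 65.5 to 100 mm above the foot. Balances nearly under the eye.
- eye_top (a point): Middle of the eye's top bar (centre line of the 6 mm bar), on the valve's axis, 103 mm above its foot. Axes are the valve's. Hung, it sits 3 mm above hook_seat.
- tail (a point): Where to grip the valve: middle of the flat-sided part of the hose tail, 70 mm from the axis on -x, 32 mm above the foot; the flats are 14 mm apart (along y), 13 mm high, 44 mm long (along x). Axes are the valve's.
- pointer_tip (a point): Tip of the pointer, which is carried by the hook's rod and moves with the hook, beside the rule's edge; 245 mm above the bench unloaded.
- marker_line (a point): White line of the black marker clip on the rule, at the clip's edge next to the pointer. Level with pointer_tip it marks the reading.
- marker_tab (a point): Where to grip the marker: on its tab, 36 mm in front of the rule's middle (along the stand's -x), level with the white line. The tab is 10 x 10 mm and reaches to 48 mm in front.
- marker (a joint): How far down the marker is from the rule's zero, m, -0.004 to 0.075; friction of 1.5 N holds it where it is left. The same scale as joint hook.
- beaker_glass: Small glass beaker, 45 x 48 x 56 mm, a bystander; origin under its centre.
- petri_dish: Petri dish, 61 mm across, 14 mm high, a bystander; origin under its centre.
- jar_brown: Small brown jar with a lid, 42 mm across, 72 mm high, a bystander; origin under its centre.
Mind the look-alikes: they are no part of the job. Of the things like the valve, leave any that is pink or red; of the rest the larger one is meant.

How it is judged:
By the outcome, as a careful person would: the job done as asked, in the order asked, and still so for the second after the job is handed in, with the robot touching nothing.
It also fails if it takes over 69 s, if anything falls off the work surface, if the arm or the gripper's body presses on something with over 40 N, if the wrist force passes 120 N, or if a joint passes its speed limit or range.

### The arm

A 7-joint arm with a two-finger parallel gripper is mounted at the origin on the work surface; the furniture and walls round the work are solid. World frame = base frame: x ahead of the robot, y to its left, z up, the work surface at z = 0. Lengths are in m, angles in rad, forces in N, time in s.
With the tool pointing down it reaches from about 0.4 to 0.875 m from the base axis. Payload 19.3 kg.
Tool frame: the origin (TCP) lies midway between the tips of the shut fingers; the grasp point (between the pads) lies 19 mm behind it; z points along the fingers, y is the line along which they close (so a half turn about z gives the same grasp; the last joint's range is limited). The gripper opens to 85 mm and grips with 20 to 120 N. Pads are 22 mm wide; open, the fingers measure 114 mm over their backs; the gripper's body (76 mm by 85 mm) begins 54 mm behind the grasp point. The pads swing forward as they close: fully open they stand 13 mm farther back than shut.
Start: joints at [1.198, 0.521, -0.036, 1.599, 0.021, 1.021, -0.113], TCP at [0.186, -0.597, 0.231] pointing down, gripper open.
Joint ranges: [-2.91, 2.91], [-0.3, 2.13], [-1.5, 1.42], [0.17, 2.43], [-1.26, 4.41], [0.16, 1.93], [-2.52, 2.52]. Speed limits (rad/s): [1.89, 1.89, 2.39, 2.39, 3.01, 3.01, 3.01].

### API

Orientations are given as [roll, pitch, yaw] about the fixed x, y, z axes, in that order (R = Rz(yaw) Ry(pitch) Rx(roll)).
In Python, from workcell import * gives the robot as it stands. The module is installed in compiled form; this text tells all that it offers.
- The arm moves only by the tool play_rows, never from a script. Its argument "deltas" is a list of rows, each a list of 7 numbers: the shift along the tool's x, y, z in units of 500 mm (1.0 is 500 mm), then the turn, a rotation vector about the tool's x, y, z in units of 120 degrees (1.0 is 120 degrees), then the closure, from 0 (fully open) to 1 (shut). A call has 1 to 10 rows; each row is the pose to reach, as a shift and turn from the pose commanded when the call began, along the tool's axes at that moment; what a row does not reach only later rows make up. A row lasts 1/10 s, in which the tool goes at most 50 mm and 8.59 degrees, less where a joint would pass 70% of its speed; a pose out of reach is approached as far as the arm can. A call with a number of a shift or a turn outside -1 to 1 is refused whole. A call with a gripper value outside its range is refused whole. The fingers move at their own pace and stop on an object; "newtons" is the grip in N (left out, the last holds). Time passes only in rows, so rows that repeat a pose let the fingers close. It gives the time, the measured TCP pose, the force, the opening and the grip force at its end, in the units of the state.
- observe(): the state, without advancing time (a new reading comes with each control period).
- grab_frame(name): name is "side" or "top" or "wrist"; returns the picture (420x560x3 uint8, red, green, blue); there is no depth.
- get_calibration(name): a dict with "fovy" (degrees; the focal length in pixels is half the picture's height over the tangent of half this angle, whatever the lens; pixels are square), "cx", "cy" (the principal point, pixels), "k1" (the pictures are not rectified: a ray, as slopes to the right and down, at radius r is drawn at 1 + k1 r^2 times it, then the intrinsics apply), "xyz" and "rotation" of the camera in the world. Camera axes: x right, y down, z forward; pixel columns grow to the right and rows downward; lengths in m; the calibration is good to about 2 mm. A picture is of the moment at which its call begins: read the wrist's pose just before it. get_calibration takes no time and is no camera call; for the wrist camera it gives the pose at the moment of the call.
- job_done(): hands the job in; it is judged then, once.
The state is a dict: "clock": time; "qpos": joint angles; "qd": joint speeds; "joint_efforts": joint torques, N m; "position": TCP position; "tool_rot": TCP orientation; "force": force on the tool from outside, world axes, zero at the start; "moment": the same for the moment, N m; "grip_width": finger opening in m; "finger_force": force on a finger pad.
Only numpy, scipy, OpenCV 4.12 (cv2) and the standard library are available. Lean on these libraries where they do the work, as an engineer would, in place of code of your own. Each camera call takes 0.05 s, during which the arm holds its last target. There are 200 camera calls.

## Working session

There is one attempt and no reset: what is moved stays moved. The work goes in short steps, Python scripts to look and compute and a tool call to move; the robot and the scene stay as the last step left them, time stands still between calls to the robot, and variables do not carry over. Pictures are saved under pics/ and viewed, at most 10 in all, crops included, and the job is handed in when it is done.

Besides the shell and the picture viewer there is one more tool, called after "Emit:" as name(argument=value, ...), one argument or row to a line, values as JSON. play_rows: Moves the arm, as the interface text tells. Its arguments: {"type":"object","properties":{"deltas":{"type":"array"},"newtons":{"type":"number"}},"required":["deltas"]}

```bash
mkdir -p pics
cat > h.py <<'E'
from workcell import *
import numpy as np, cv2
from scipy.spatial.transform import Rotation as R
def rot(r):
    r=np.array(r,float)
    return r if r.shape==(3,3) else R.from_euler('xyz',r).as_matrix()
def cam(n):
    c=get_calibration(n); f=210/np.tan(np.radians(c['fovy'])/2)
    return f,c['cx'],c['cy'],c['k1'],np.array(c['xyz']),rot(c['rotation'])
def ray(n,u,v,C=None):
    f,cx,cy,k,o,M=C or cam(n)
    d=np.array([(u-cx)/f,(v-cy)/f]); s=d.copy()
    for _ in range(30): s=d/(1+k*(s@s))
    w=M@np.array([s[0],s[1],1]); return o,w/np.linalg.norm(w)
def onz(n,u,v,z,C=None):
    o,w=ray(n,u,v,C); return o+w*(z-o[2])/w[2]
def proj(n,P,C=None):
    f,cx,cy,k,o,M=C or cam(n)
    p=M.T@(np.array(P)-o); s=p[:2]/p[2]; s=s*(1+k*(s@s)); return np.array([cx+f*s[0],cy+f*s[1]])
def tri(a,b):
    (o1,d1),(o2,d2)=a,b
    A=np.stack([d1,-d2],1); t=np.linalg.lstsq(A,o2-o1,rcond=None)[0]
    p,q=o1+d1*t[0],o2+d2*t[1]; return (p+q)/2,np.linalg.norm(p-q)
def delta(pos,Rm):
    "target TCP pose -> row numbers"
    s=observe(); M=rot(s['tool_rot'])
    return np.round(np.r_[M.T@(np.array(pos)-s['position'])/.5, R.from_matrix(M.T@Rm).as_rotvec()/np.radians(120)],4)
def snap(n,name):
    im=grab_frame(n)[:,:,::-1].copy(); cv2.imwrite('pics/'+name+'.png',im); return im
E
python3 - <<'E'
from h import *
a=snap('side','side0');b=snap('top','top0');c=snap('wrist','w0')
cv2.imwrite('pics/all0.png',cv2.resize(np.vstack([np.hstack([a,b])]),(800,300)))
s=observe();print(s)
for n in('side','top','wrist'):print(n,get_calibration(n))
E
```

```text
{'clock': 0.15, 'qpos': array([ 1.19781926,  0.52191208, -0.03632843,  1.59986589,  0.02121669,
        1.02108863, -0.11278234]), 'qd': array([ 1.39688941e-03, -1.71305749e-03,  1.03279904e-03, -1.89985391e-03,
        1.51358978e-03, -1.91380108e-04, -4.41608895e-05]), 'joint_efforts': array([ 2.67013667e-03, -9.27387428e+01,  1.98113903e+00, -3.70049036e+01,
        1.80054421e-02,  6.39094054e-03, -1.63156269e-04]), 'position': array([ 0.18625121, -0.5963415 ,  0.23084013]), 'tool_rot': array([-3.14070712e+00,  7.27563577e-05,  3.02791826e-01]), 'force': array([-0.27742468,  0.35393779,  0.15388627]), 'moment': array([-0.02912468, -0.01642232,  0.03005621]), 'finger_force': 0.0, 'grip_width': 0.08549786776274175}
side {'fovy': 46.95656722765297, 'cx': 283.68639450741307, 'cy': 204.49943277214535, 'k1': 0.0361503621454776, 'xyz': array([ 0.27202996, -1.20027136,  1.18489849]), 'rotation': array([-2.29971506,  0.01523255, -0.12579532])}
top {'fovy': 52.261124791201944, 'cx': 287.74304031729486, 'cy': 210.75231623737346, 'k1': 0.03488683667883018, 'xyz': array([ 0.12615967, -0.02018841,  1.41874838]), 'rotation': array([-2.92534723, -0.00544696, -1.56771437])}
wrist {'fovy': 71.46306204916206, 'cx': 277.58938537093763, 'cy': 215.7204052589949, 'k1': -0.05490388823190619, 'xyz': array([ 0.26340842, -0.57215989,  0.37246401]), 'rotation': array([ 2.82343893e+00,  5.97834217e-04, -1.26845024e+00])}
```

View pics/side0.png

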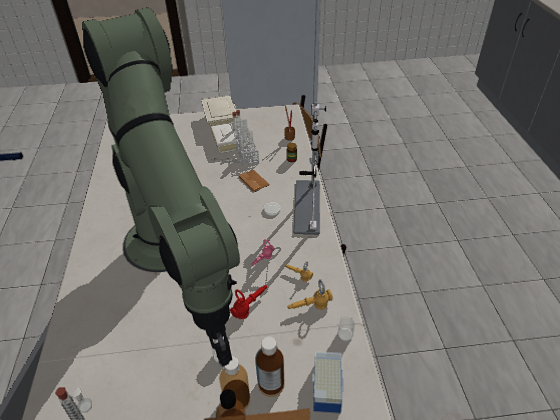

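View pics/top0.png

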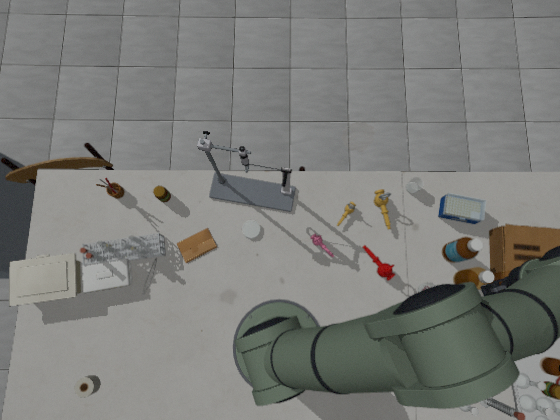

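Side view: brass valves at about (303,271), small, and (320,298), larger. Red (245,302) and pink (265,253) ones are excluded. In the top view the brass ones are at (347,211), small, and (382,207), larger. The larger brass one fits the description, so I'll confirm it in a crop along with the stand.

Run:
```python
from h import *
a=cv2.imread('pics/side0.png');b=cv2.imread('pics/top0.png')
c1=cv2.resize(a[250:330,270:350],(400,400),interpolation=2)
c2=cv2.resize(b[170:250,330:410],(400,400),interpolation=2)
c3=cv2.resize(b[125:215,195:315],(400,300)); 
cv2.imwrite('pics/crop1.png',np.hstack([c1,c2]))
c4=cv2.resize(a[90:240,270:345],(300,600),interpolation=2); c5=cv2.resize(b[125:220,195:310],(484,400),interpolation=2)
o=np.zeros((600,784,3),np.uint8);o[:,:300]=c4;o[:400,300:]=c5;cv2.imwrite('pics/crop2.png',o)
```

```text
(no output)
```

View pics/crop1.png

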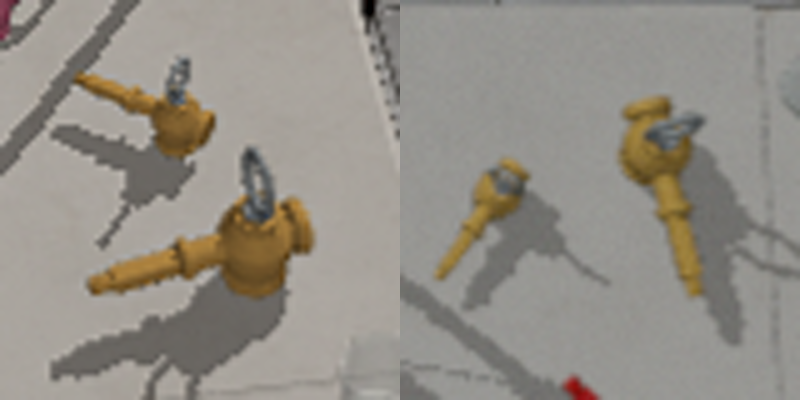

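View pics/crop2.png

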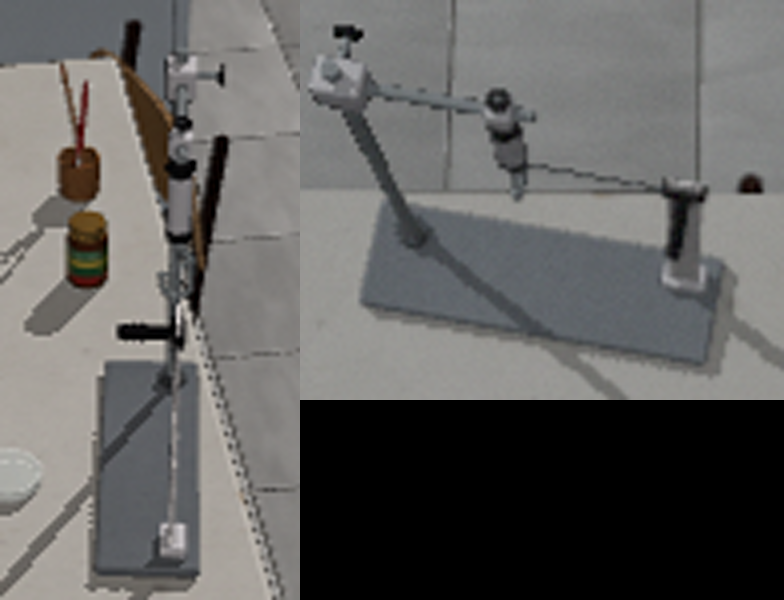

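The crop confirms it: the larger brass valve is at top (382,207), with its tail end at about (389,228) and port end at about (379,191). The stand base corners and the marker's black tab are visible too.

Run:
```python
from h import *
b=cv2.imread('pics/top0.png'); a=cv2.imread('pics/side0.png')
# stand base
px=[(195+(u-300)/4.209,125+v/4.211) for u,v in[(385,200),(362,303),(703,361),(722,258)]]
W=np.array([onz('top',u,v,.014)[:2] for u,v in px]); L=np.array([[25,138],[-65,138],[-65,-148],[25,-148]])/1e3
d=W[3]-W[0];d2=W[2]-W[1]; print(np.linalg.norm(W[0]-W[3]),np.linalg.norm(W[1]-W[2]),np.linalg.norm(W[0]-W[1]),np.linalg.norm(W[2]-W[3]))
P,Q=W-W.mean(0),L-L.mean(0)
th=np.arctan2((Q[:,0]*P[:,1]-Q[:,1]*P[:,0]).sum(),(P*Q).sum());c,s=np.cos(th),np.sin(th)
M=np.array([[c,-s],[s,c]]); o=W.mean(0)-M@L.mean(0)
print('stand',o,th,'res',np.round((W-(L@M.T+o))*1e3,1))
# valve
def brass(im,x0,y0,x1,y1):
    h=cv2.cvtColor(im,cv2.COLOR_BGR2HSV);m=cv2.inRange(h,(12,110,60),(32,255,255));k=np.zeros_like(m);k[y0:y1,x0:x1]=m[y0:y1,x0:x1];return k
m=brass(b,365,180,410,240);p=cv2.findNonZero(m).reshape(-1,2);print(p.min(0),p.max(0))
w=np.array([onz('top',u,v,.032)[:2] for u,v in p]);mu=w.mean(0)
ax=np.linalg.svd(w-mu)[2][0];ax*=np.sign(ax[0]);t=(w-mu)@ax;print('axis yaw',np.arctan2(ax[1],ax[0]),'len',np.ptp(t))
tt,pp=mu+ax*t.min(),mu+ax*t.max();print('tail end',tt,'port',pp)
ma=brass(a,285,280,340,315);p=cv2.findNonZero(ma).reshape(-1,2);l=p[p[:,0]==p[:,0].min()].mean(0);print('side tail px',l)
k=cv2.findNonZero(m).reshape(-1,2);l2=k[k[:,1]==k[:,1].max()].mean(0)
print(tri(ray('side',*l),ray('top',*l2)))
# eye top: crop1 px
print('eye',tri(ray('side',270+250/5,250+149/5),ray('top',330+(696-400)/5,170+122/5)))
```

```text
0.2778808091813508 0.2775431752653928 0.08760705364612248 0.08662220893944615
stand [0.52158229 0.09379942] -0.17032829019636891 res [[-2.  -4. ]
 [ 0.4 -4.2]
 [ 2.5  4.1]
 [-1.   4.1]]
[374 190] [389 228]
axis yaw 0.25120647962421 len 0.1326451454652026
tail end [ 0.37422085 -0.35960093] port [ 0.50270269 -0.32662896]
side tail px [288. 306.]
(array([ 0.37370503, -0.35762756,  0.03364016]), np.float64(0.00045122508065352637))
eye (array([ 0.46621148, -0.3440476 ,  0.11906144]), np.float64(0.0013666419435066522))
```

Run:
```python
from h import *
Rm=R.from_euler('xyz',[np.pi,0,.25]).as_matrix()
print(delta([.186,-.597,.35],Rm),delta([.40,-.352,.30],Rm),delta([.40,-.352,.20],Rm))
```

```text
[-0.0009  0.0009 -0.2383 -0.0004  0.      0.0252] [ 5.538e-01 -3.391e-01 -1.381e-01 -4.000e-04  0.000e+00  2.520e-02] [ 5.538e-01 -3.389e-01  6.190e-02 -4.000e-04  0.000e+00  2.520e-02]
```

Emit:
play_rows(
  deltas=[
    [0,0,-0.1,0,0,0.0252,0],
    [0,0,-0.2,0,0,0.0252,0],
    [0.08,-0.05,-0.24,0,0,0.0252,0],
    [0.16,-0.1,-0.24,0,0,0.0252,0],
    [0.24,-0.15,-0.24,0,0,0.0252,0],
    [0.32,-0.2,-0.22,0,0,0.0252,0],
    [0.4,-0.245,-0.18,0,0,0.0252,0],
    [0.48,-0.295,-0.14,0,0,0.0252,0],
    [0.554,-0.339,-0.1,0,0,0.0252,0],
    [0.554,-0.339,-0.05,0,0,0.0252,0],
  ],
)

```text
clock: 1.15
position: [0.4044, -0.3475, 0.256]
tool_rot: [-3.141, -0.003, 0.257]
force: [0.0, -0.9, -0.3]
grip_width: 0.0856
finger_force: 0.0
```

Emit:
play_rows(
  deltas=[
    [0,0,0,0,0,0,0],
    [0,0,0,0,0,0,0],
  ],
)

```text
clock: 1.35
position: [0.3997, -0.3528, 0.2567]
tool_rot: [-3.141, 0.001, 0.249]
force: [-0.4, -0.5, -0.1]
grip_width: 0.0852
finger_force: 0.0
```

Run:
```python
from h import *
s=observe();print(s['clock'],s['position'],s['tool_rot'],s['force'])
C=cam('wrist');b=snap('wrist','w1')
h=cv2.cvtColor(b,cv2.COLOR_BGR2HSV);m=cv2.inRange(h,(12,110,60),(32,255,255))
n,l,st,ce=cv2.connectedComponentsWithStats(m)
for i in range(1,n):
    if st[i,4]>150: print(st[i],ce[i])
i=1+st[1:,4].argmax();p=cv2.findNonZero((l==i).astype(np.uint8)).reshape(-1,2)
w=np.array([onz('wrist',u,v,.032,C)[:2] for u,v in p])
t=w.mean(0);ax=np.linalg.svd(w-t)[2][0];ax*=np.sign(ax[0])
q=(w-t)@ax;q0=q.min();pe=np.array([-ax[1],ax[0]]);y=(w-t)@pe
print('tail end',t+ax*q0,'port',t+ax*q.max())
C1=[]
for k in np.arange(0,.14,.006):
    g=(q-q0>=k)&(q-q0<k+.006)
    if g.sum(): print(int(k*1000),np.round([y[g].min()*1e3,y[g].max()*1e3,np.ptp(y[g])*1e3],1))
```

```text
1.35 [ 0.39969579 -0.35283988  0.25671291] [-3.14138991e+00  6.57683343e-04  2.49033597e-01] [-0.44993439 -0.46305964 -0.07207582]
[263  98  37  26 664] [281.51807229 110.45331325]
[157 110  55  52 684] [188.30555556 132.40204678]
[ 263  127   37   81 1111] [279.4770477  160.33393339]
[ 457  256  103  161 6214] [523.04876086 318.99710332]
[424 311  23  19 178] [436.61797753 318.66853933]
[417 380  30  28 471] [430.88322718 392.58598726]
tail end [ 0.11153968 -1.00390406] port [ 0.37121297 -0.68151825]
0 [16.2 17.9  1.7]
6 [14.6 18.8  4.2]
12 [13.  18.9  5.9]
18 [11.5 19.8  8.3]
24 [ 9.9 19.9  9.9]
30 [ 8.4 20.7 12.4]
36 [ 6.1 21.6 15.5]
42 [ 4.6 21.6 17.1]
48 [ 3.  22.5 19.4]
54 [ 1.5 24.2 22.6]
60 [ 0.1 23.4 23.3]
66 [-1.4 25.  26.4]
72 [-2.9 25.8 28.7]
78 [-5.1 26.6 31.7]
84 [-6.5 26.6 33.2]
90 [-7.3 28.2 35.5]
96 [-9.4 28.2 37.6]
102 [-11.6  29.   40.5]
108 [-13.   29.   41.9]
114 [-14.4  30.5  44.9]
120 [-16.5  31.2  47.7]
126 [-17.8  31.2  49. ]
132 [-19.9  31.9  51.8]
138 [-21.3  33.4  54.7]
```

View pics/w1.png

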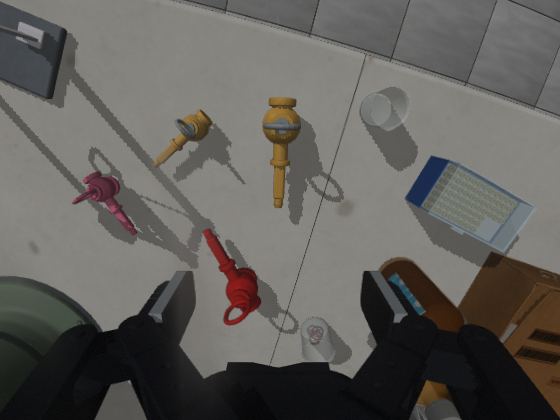

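The wrist view shows the large valve upright in the picture: port end (282,98), tail end (278,206), with eye bar about (281,126) and the small brass valve left at (188,130). I'll measure axis and tail from these.

Run:
```python
from h import *
C=cam('wrist');b=cv2.imread('pics/w1.png');print(C[4],proj('wrist',[.4,-.352,.03],C), proj('wrist',observe()['position'],C))
h=cv2.cvtColor(b,cv2.COLOR_BGR2HSV);m=cv2.inRange(h,(12,110,60),(32,255,255));m[:90]=0;m[215:]=0;m[:,:255]=0;m[:,310:]=0
p=cv2.findNonZero(m).reshape(-1,2)
w=np.array([onz('wrist',u,v,.032,C)[:2] for u,v in p])
ax0=np.array([np.cos(.25),np.sin(.25)]);pe=np.array([-ax0[1],ax0[0]])
q=w@ax0;y=w@pe;q0=q.min();print('len',np.ptp(q),'tail end',q0)
mid=[]
for k in np.arange(.0,.135,.008):
    g=(q-q0>=k)&(q-q0<k+.008)
    a,c=y[g].min(),y[g].max();print(int(k*1e3),np.round([(a+c)*500,(c-a)*1e3],1));mid.append((k+.004,(a+c)/2))
mid=np.array(mid);t=mid[:8];f=np.polyfit(t[:,0],t[:,1],1);print('tail slope',f, 'yaw',.25+np.arctan(f[0]))
P=lambda k:ax0*(q0+k)+pe*np.polyval(f,k)
print('tailend',P(0),'grasp',P(.033),'axis',P(.103),'portend',P(.134))
# eye bar
E=onz('wrist',281,126,.103,C);print('eye bar',E)
```

```text
[ 0.47807563 -0.3330383   0.39889285] [276.68747596 185.43213101] [277.96405808 274.89462224]
len 0.13394163161390105 tail end 0.27211302388818037
0 [-441.     9.2]
8 [-441.7   13. ]
16 [-441.7   12.9]
24 [-442.3   11.6]
32 [-443.    12.8]
40 [-443.    12.7]
48 [-444.9   16.3]
56 [-443.6   23.8]
64 [-444.2   17.4]
72 [-444.2   17.3]
80 [-445.5   31.8]
88 [-445.5   41.3]
96 [-445.5   43.7]
104 [-445.4   43.4]
112 [-445.4   40.7]
120 [-446.6   30.9]
128 [-446.6   30.8]
tail slope [-0.05775129 -0.44080109] yaw 0.19231278994300838
tailend [ 0.37270962 -0.35977581] grasp [ 0.40515523 -0.35345803] axis [ 0.47397926 -0.34005667] portend [ 0.50445847 -0.33412178]
eye bar [ 0.47373917 -0.33787462  0.103     ]
```

Run:
```python
from h import *
Rm=R.from_euler('xyz',[np.pi,0,.205]).as_matrix()
print(delta([.4052,-.3533,.10],Rm),delta([.4052,-.3533,.014],Rm))
```

```text
[ 1.020e-02  2.600e-03  3.146e-01  4.000e-04 -1.000e-04  2.080e-02] [ 1.020e-02  2.400e-03  4.866e-01  4.000e-04 -1.000e-04  2.080e-02]
```

Emit:
play_rows(
  deltas=[
    [0.01,0.0025,0.1,0,0,0.021,0.3],
    [0.01,0.0025,0.2,0,0,0.021,0.3],
    [0.01,0.0025,0.3,0,0,0.021,0.3],
    [0.01,0.0025,0.36,0,0,0.021,0.3],
    [0.01,0.0025,0.42,0,0,0.021,0.3],
    [0.01,0.0025,0.46,0,0,0.021,0.3],
    [0.01,0.0025,0.485,0,0,0.021,0.3],
    [0.01,0.0025,0.485,0,0,0.021,0.3],
    [0.01,0.0025,0.485,0,0,0.021,0.3],
  ],
)

```text
clock: 2.3
position: [0.4057, -0.3529, 0.0148]
tool_rot: [3.141, -0.001, 0.205]
force: [-0.8, -0.5, 0.6]
grip_width: 0.0596
finger_force: 0.0
```

Emit:
play_rows(
  deltas=[
    [0,0,0,0,0,0,0.6],
    [0,0,0,0,0,0,0.75],
    [0,0,0,0,0,0,0.8],
    [0,0,0,0,0,0,0.85],
    [0,0,0,0,0,0,0.9],
    [0,0,0,0,0,0,1],
    [0,0,0,0,0,0,1],
    [0,0,0,0,0,0,1],
    [0,0,0,0,0,0,1],
  ],
  newtons=110,
)

```text
clock: 3.2
position: [0.4054, -0.3524, 0.0141]
tool_rot: [3.141, -0.0, 0.206]
force: [-2.3, -1.0, 6.9]
grip_width: 0.0119
finger_force: 107.3
```

Run:
```python
from h import *
s=observe();print(s)
snap('wrist','w2')
```

```text
{'clock': 3.2, 'qpos': array([ 0.67839168,  0.71633188, -0.10052438,  1.96365299,  0.14711973,
        0.46809289, -0.89404525]), 'qd': array([-0.00084372,  0.00070017,  0.00263347,  0.0023448 , -0.00017148,
        0.00110917,  0.00042817]), 'joint_efforts': array([-1.07803591e+00, -8.94719338e+01, -4.99014021e-02, -1.89523208e+01,
       -1.37467585e-01, -3.23829968e-01,  1.58605113e-02]), 'position': array([ 0.40536578, -0.35244018,  0.01409892]), 'tool_rot': array([ 3.14115008e+00, -8.52075211e-05,  2.05748582e-01]), 'force': array([-2.33082329, -0.99018138,  6.89225835]), 'moment': array([-0.04193163,  0.16027268, -0.03410266]), 'finger_force': 107.33116865158081, 'grip_width': 0.01192489483173616}
```

View pics/w2.png

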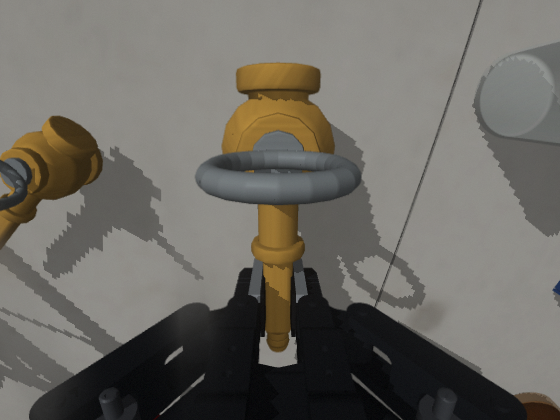

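Emit:
play_rows(
  deltas=[
    [0,0,-0.005,0,0,0,1],
    [0,0,-0.015,0,0,0,1],
    [0,0,-0.03,0,0,0,1],
    [0,0,-0.05,0,0,0,1],
    [0,0,-0.06,0,0,0,1],
    [0,0,-0.06,0,0,0,1],
    [0,0,-0.06,0,0,0,1],
    [0,0,-0.06,0,0,0,1],
  ],
)

```text
clock: 4.05
position: [0.4052, -0.3521, 0.0436]
tool_rot: [-3.141, 0.0, 0.206]
force: [-0.1, 0.5, -1.7]
grip_width: 0.0116
finger_force: 107.3
```

Run:
```python
from h import *
s=observe();print({k:s[k] for k in('clock','position','tool_rot','force','moment','grip_width')})
C=cam('wrist');b=snap('wrist','w3')
def ring(b):
    h=cv2.cvtColor(b,cv2.COLOR_BGR2HSV);m=cv2.inRange(h,(0,0,60),(180,60,160))
    return m
# compare eye ring vs w2 by template
a=cv2.imread('pics/w2.png')
for (x,y,w,hh) in [(190,140,180,70),(230,60,95,40),(245,225,60,35)]:
    t=a[y:y+hh,x:x+w];r=cv2.matchTemplate(b[max(0,y-30):y+hh+40,x-30:x+w+30],t,cv2.TM_CCOEFF_NORMED);_,v,_,l=cv2.minMaxLoc(r);print(v,l[0]-30,l[1]-min(30,y))
print(delta([.40,-.353,.33],R.from_euler('xyz',[np.pi,0,.2]).as_matrix()))
print(delta([.40,-.12,.34],R.from_euler('xyz',[np.pi,0,0]).as_matrix()))
print(delta([.386,.118,.33],R.from_euler('xyz',[np.pi,0,-.17]).as_matrix()))
```

```text
{'clock': 4.05, 'position': array([ 0.40521896, -0.35205079,  0.0435574 ]), 'tool_rot': array([-3.14126540e+00,  2.82090071e-04,  2.06019556e-01]), 'force': array([-0.09643428,  0.50648862, -1.65987936]), 'moment': array([-0.0183285 ,  0.09725363, -0.06419983]), 'grip_width': 0.01161133422309239}
0.8379670977592468 -1 -6
0.9822325706481934 0 0
0.9313521981239319 0 0
[-1.07e-02 -5.00e-04 -5.73e-01 -2.00e-04  2.00e-04  2.80e-03]
[ 8.450e-02 -4.567e-01 -5.928e-01 -2.000e-04  2.000e-04  9.830e-02]
[ 1.545e-01 -9.283e-01 -5.727e-01 -2.000e-04  2.000e-04  1.795e-01]
```

Emit:
play_rows(
  deltas=[
    [0,0,-0.06,0,0,0,1],
    [-0.005,0,-0.14,0,0,0,1],
    [-0.01,0,-0.23,0,0,0,1],
    [-0.01,0,-0.32,0,0,0,1],
    [-0.01,0,-0.41,0,0,0,1],
    [-0.01,0,-0.5,0,0,0,1],
    [-0.008,-0.03,-0.56,0,0,0.008,1],
    [0.0,-0.09,-0.59,0,0,0.02,1],
    [0.02,-0.16,-0.593,0,0,0.035,1],
    [0.035,-0.23,-0.593,0,0,0.05,1],
  ],
)

```text
clock: 5.1
position: [0.3989, -0.2348, 0.3406]
tool_rot: [3.141, -0.001, 0.1]
force: [0.5, 0.1, -1.6]
grip_width: 0.0117
finger_force: 107.8
```

Run:
```python
from h import *
s=observe();print(s['position'],s['tool_rot'],s['qpos'])
print(delta([.40,-.12,.34],R.from_euler('xyz',[np.pi,0,0]).as_matrix()))
print(delta([.386,.118,.33],R.from_euler('xyz',[np.pi,0,-.17]).as_matrix()))
```

```text
[ 0.39894214 -0.23476568  0.34056142] [ 3.14127021e+00 -5.25351737e-04  9.96004026e-02] [ 0.58620491  0.15268412 -0.207718    1.84863286  0.03452438  1.14311838
 -1.10466504]
[ 2.490e-02 -2.282e-01  1.100e-03  1.000e-04 -3.000e-04  4.760e-02]
[ 4.440e-02 -7.046e-01  2.090e-02  1.000e-04 -3.000e-04  1.287e-01]
```

Emit:
play_rows(
  deltas=[
    [0.008,-0.075,0,0,0,0.016,1],
    [0.016,-0.15,0,0,0,0.032,1],
    [0.025,-0.23,0,0,0,0.048,1],
    [0.028,-0.31,0.004,0,0,0.062,1],
    [0.032,-0.39,0.008,0,0,0.075,1],
    [0.036,-0.47,0.012,0,0,0.088,1],
    [0.039,-0.55,0.016,0,0,0.1,1],
    [0.042,-0.62,0.02,0,0,0.115,1],
    [0.044,-0.68,0.02,0,0,0.125,1],
    [0.0444,-0.705,0.02,0,0,0.129,1],
  ],
)

```text
clock: 6.1
position: [0.3848, 0.1195, 0.3302]
tool_rot: [-3.141, 0.0, -0.167]
force: [-0.7, -1.6, -2.0]
grip_width: 0.0116
finger_force: 107.8
```

Emit:
play_rows(
  deltas=[
    [0,0,0,0,0,0,1],
    [0,0,0,0,0,0,1],
    [0,0,0,0,0,0,1],
  ],
)

```text
clock: 6.4
position: [0.3855, 0.116, 0.3302]
tool_rot: [3.141, 0.0, -0.17]
force: [0.4, -0.2, -0.7]
grip_width: 0.0117
finger_force: 107.8
```

Run:
```python
from h import *
s=observe();print(s['clock'],s['position'],s['tool_rot'],s['qpos'],s['force'])
C=cam('wrist');b=snap('wrist','w4');np.save('C4.npy',np.array(C,dtype=object),allow_pickle=True)
print(C[4])
for P in([.5216,.0938,.2]),([.505,.097,.22]):print(proj('wrist',P,C))
```

```text
6.4 [0.38546672 0.11601935 0.33017703] [ 3.14125739e+00  2.83970671e-04 -1.69946818e-01] [ 0.09897621  0.07237724 -0.5647793   1.97630217  0.04344861  1.10492916
 -2.22490504] [ 0.4093018  -0.18087264 -0.66972711]
[0.4651154  0.10282769 0.47175804]
[276.62631657  49.51241194]
[276.14480587  67.09970809]
```

View pics/w4.png

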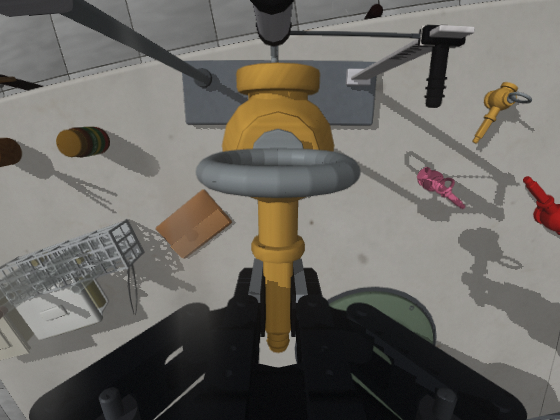

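The held eye is at (278,175) and the stand base spans (185..379, 62..124). The hook is seen edge-on at u≈275 below the tube, the pointer tip is at about (420,38), and the black marker with its tab is at (437,40..105).

Run:
```python
from h import *
C=tuple(np.load('C4.npy',allow_pickle=True));b=cv2.imread('pics/w4.png');g=cv2.cvtColor(b,cv2.COLOR_BGR2GRAY).astype(float)
print('v profile u=220',[int(x) for x in g[112:132,225]],'u=350',[int(x) for x in g[112:132,345]])
print('back u=330',[int(x) for x in g[54:72,320]])
print('left v=110',[int(x) for x in g[110,176:200]],'right v=110',[int(x) for x in g[112,366:388]])
# rod / hook horizontally
for v in (45,50,55,60): print(v,[int(x) for x in g[v,264:288]])
cv2.imwrite('pics/z4.png',cv2.resize(b[0:135,165:475],(776,338),interpolation=cv2.INTER_CUBIC))
```

```text
v profile u=220 [91, 91, 91, 93, 91, 92, 91, 91, 92, 91, 84, 66, 65, 106, 108, 110, 118, 138, 136, 132] u=350 [88, 88, 86, 87, 86, 85, 86, 88, 88, 89, 89, 71, 55, 66, 103, 103, 105, 109, 153, 153]
back u=330 [150, 151, 150, 151, 154, 154, 131, 93, 88, 90, 90, 90, 91, 91, 89, 90, 90, 90]
left v=110 [153, 151, 152, 153, 151, 152, 152, 153, 128, 99, 91, 89, 89, 89, 89, 89, 90, 89, 89, 90, 89, 88, 89, 88] right v=110 [89, 86, 87, 88, 88, 89, 75, 73, 102, 102, 102, 103, 102, 121, 151, 151, 152, 151, 150, 149, 150, 151]
45 [149, 151, 135, 127, 104, 92, 60, 29, 19, 19, 17, 22, 25, 38, 67, 107, 126, 151, 150, 151, 150, 151, 150, 150]
50 [150, 150, 151, 150, 150, 151, 128, 89, 85, 85, 71, 58, 57, 66, 112, 149, 151, 151, 151, 151, 151, 150, 150, 151]
55 [150, 151, 152, 151, 151, 150, 129, 89, 83, 86, 73, 59, 58, 63, 110, 150, 151, 151, 149, 152, 151, 150, 149, 152]
60 [103, 108, 108, 107, 109, 108, 113, 119, 133, 127, 117, 100, 83, 64, 74, 104, 105, 107, 104, 105, 106, 104, 103, 105]
```

View pics/z4.png

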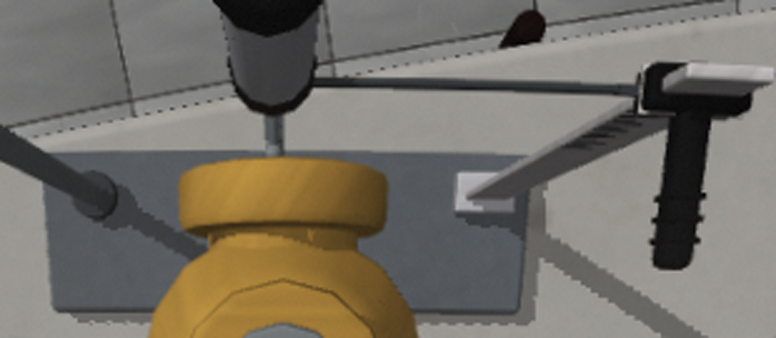

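Run:
```python
from h import *
C=tuple(np.load('C4.npy',allow_pickle=True));z=.014
F1,F2=[onz('wrist',u,v,z,C)[:2] for u,v in((225,122.3),(345,122.9))]
B=onz('wrist',320.5,60.2,z,C)[:2];Bl=onz('wrist',165+150/2.503,151/2.503,z,C)[:2];Br=onz('wrist',165+500/2.503,155/2.503,z,C)[:2]
L=onz('wrist',184.6,110,z,C)[:2];Rr=onz('wrist',371.8,112,z,C)[:2]
yf=np.arctan2(*(F1-F2)[::-1])-np.pi/2;yb=np.arctan2(*(Bl-Br)[::-1])-np.pi/2
print('yaw front,back',yf,yb)
for yaw in(-.17,(yf+yb)/2):
    X=np.array([np.cos(yaw),np.sin(yaw)]);Y=np.array([-X[1],X[0]])
    print(yaw,'depth',(B-F1)@X,(B-F2)@X,'width',(L-Rr)@Y)
    xo=(((F1+F2)/2@X+.065)+(B@X-.025))/2; yo=((L@Y-.138)+(Rr@Y+.148))/2
    o=X*xo+Y*yo;print('origin',o)
    for v,zz,xx in((53,.22,-.0135),(50,.225,-.01)):
        o3,d=ray('wrist',274.3,v,C); t=((o+X*xx)@X-o3[:2]@X)/(d[:2]@X);p=o3+d*t;print('hook ray',p,'lat off',(p[:2]-o)@Y)
    # predicted features
    W=lambda x,y,zz:np.r_[o+X*x+Y*y,zz]
    for n,q in dict(tip=(-.0135,0,.217),col=(0,.105,.014),rule_b=(0,-.118,.014),ruletop=(0,-.118,.266),tubeb=(-.0115,0,.255)).items():print(n,proj('wrist',W(*q),C))
    # pointer tip ray at z=.245
    for n,u,v,zz in(('ptr',165+640/2.503,90/2.503,.245),('tabend',165+672/2.503,265/2.503,.245)):
        p=onz('wrist',u,v,zz,C)[:2]-o;print(n,p@X,p@Y)
M=rot(observe()['tool_rot']);print('tool',observe()['position'])
```

```text
yaw front,back -0.1742770042268944 -0.1774195366190372
-0.17 depth 0.08547569460520564 0.08624824676128923 width 0.2796785499634865
origin [0.52457675 0.0963852 ]
hook ray [0.51101895 0.09719871 0.24144652] lat off -0.001491955330564979
hook ray [0.51447941 0.09667016 0.23409563] lat off -0.0014274368014818998
tip [272.733393    59.73362129]
col [202.4079516   77.79931167]
rule_b [356.24837337  77.80381369]
ruletop [456.9279553   25.45525818]
tubeb [271.84421804  45.31824493]
ptr -0.0016782190584898986 -0.10421997013614315
tabend -0.04838393605374988 -0.11982800209356761
-0.1758482704229658 depth 0.08629465810235751 0.08601084068610941 width 0.27969084393170884
origin [0.52476146 0.09608062]
hook ray [0.51124377 0.09717114 0.24031849] lat off -0.0012911316362999835
hook ray [0.51470459 0.09664207 0.23301151] lat off -0.0012065943212122767
tip [272.97192424  59.41368364]
col [202.55474382  77.17012388]
rule_b [356.40926992  78.14343482]
ruletop [457.23158881  26.25836286]
tubeb [272.14505164  44.93509942]
ptr -0.0013038263839580018 -0.1039604405623828
tabend -0.047917465189466574 -0.11984135171177489
tool [0.38551421 0.11607705 0.33023868]
```

Run:
```python
from h import *
s=observe();w=get_calibration('wrist')['xyz'];M=rot(s['tool_rot']);T=s['position']
for n in('top','side'):
    b=snap(n,n+'5');h=cv2.cvtColor(b,cv2.COLOR_BGR2HSV)
    c=proj(n,w);tcp=proj(n,T);fl=proj(n,T-M[:,2]*.14);ey=proj(n,T+M[:,0]*.07-M[:,2]*.089)
    print(n,'cam',c,'tcp',tcp,'flange',fl,'eye',ey)
    u,v=c.round().astype(int)
    for y in range(v-16,v+34):
        r=''
        for x in range(u-26,u+36):
            if not(0<=x<560 and 0<=y<420): r+=' ';continue
            H,S,V=h[y,x]
            r+='O' if (x,y)==(u,v) else 'B' if S>110 and 12<=H<=32 else 'g' if S>50 and 35<H<95 else 'D' if V<60 else 'm' if V<125 else '.'
        print(r)
```

```text
top cam [233.08994258 155.55666408] tcp [233.58037604 202.96461877] flange [226.33905585 188.75732334] eye [234.96167029 167.02172386]
mmmmmmmmmmmmmmmmmmmmmmmmmmmmmDgDDD............................
mmmmmmmmmmmmmmmDmmmmmmmmmmmmmmDDDgm...........................
mmmmmmmmmmmmmmmmmmmmmmmmmmmmmmDDDDm...........................
mmmmmmmmmmmmmmmmmmmmmmmmmmmmmmmDDDDm......................m..m
mmmmmmmmmmmmmmmmmmmmmmmmmmmmmmmDDDDDm.........................
mmmmmmmmmmmmmmmmmmmmmmmmmmmmmmmmDgDDDm......................m.
mmmmmmmmmmmmmmmmmmmmmmmmmmmmmmmmDgDDDm........................
mmmmmmmmmmmmmmmmmmmmmmmmmmmmmmmmmDDDDm........................
mmmmmmmmmmmmmmmmmmDDmmmmmmmmmmmmmDDDDDm.......................
mmmmmmmmmmmmmmmmmmmmmmmmmmmmmmmmmmDDDDm.......................
mmmmmmmmmmmmmmmmmmmmmmmmmmmmmmmmmmmgDDDmm.........m...........
mmmmmmmmmmmmmmmmmmmmmmmmmmmmmmmmmmmDgDDDm..m..................
mmmmmmmmmmmmmmmmmmmmmmmmmmmmmmmmmmmmDDDDmmmmm.................
mmmmmmmmmmmmmmmmmmmmmmmmmmmmmmmmmmmmDgDgmmmmm.................
mmmmmmmmmmmmmmmmmmmmmmmmmmmmmmmmmmmmmDDDgm....................
mmmmmmmmmmmmmmmmmmmm
[... 4770 characters left out ...]
.......
DDDDDm.........mm..mmmm.......mBBBBBBmmmmmmmmmmm..............
DDDDDm..........m..mmmm........mBBBBBBmmDmmmmmmm..............
DDDDDm..........m..mmmmm.......mBBBBBBBmmDDmmmmm..............
DDDDD...........m..mmmmm.......mBBBBBBBBmmDmmm................
DDDDm...........mm.BmmmmmB......mBBBBBBBmmDmmm................
DDDD............mBBBmmDmmBB.....mBBBBBBBBmDmmm................
DDDDm............mBBmmmmmBB.....mBBBBBBBBBBDDDm...............
DDDDm...........mBBBBBBBBBB......mBBBBBBBBBDDDDm..............
DDDD.............BBBBBBBBBBB.BBB.mBBBBBBBBDDDDDm..............
DDDDm..BB.......BBBBBBBBBBBBBBBB.mBBBBBBBB.mDDm...............
DDDmBBBBBBBBBBBBBBBBBBBBBBBBBBBB.mBBBBBBBmmmm.........m.......
```

```bash
python3 -c "
import cv2
a=cv2.imread('pics/side5.png')[10:210,150:350];cv2.imwrite('pics/side5c.png',cv2.resize(a,(600,600),interpolation=2))"
```

```text
(no output)
```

View pics/side5c.png

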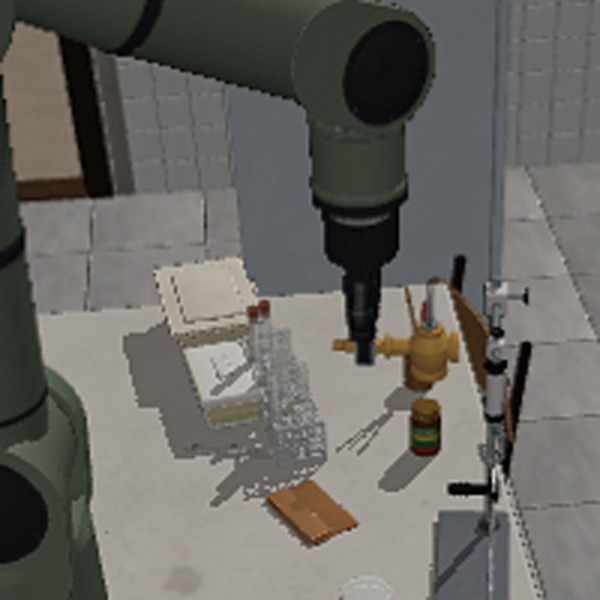

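The side view shows a slim wrist with no camera housing. The link half-width is about 50 mm, starting roughly 0.2 m above the TCP, so it stays in front of the scale. Next I descend in front of the hook and then advance.

```bash
cat >> h.py <<'E'
YAW=-.175;O=np.array([.5245,.0949]);SX=np.array([np.cos(YAW),np.sin(YAW)]);SY=np.array([-SX[1],SX[0]])
RS=R.from_euler('xyz',[np.pi,0,YAW]).as_matrix()
def tcp_for_eye(x,y,z): return np.r_[O+SX*(x-.0697)+SY*y,z-.0889]
def eye_now():
    s=observe();M=rot(s['tool_rot']);p=s['position']+M[:,0]*.0697-M[:,2]*.0889;d=p[:2]-O;return np.round(np.r_[d@SX,d@SY,p[2]]*1e3,1)
E
python3 - <<'E'
from h import *
print(eye_now())
for x in(-.06,-.03,-.003):print(delta(tcp_for_eye(x,0,.2255),RS))
E
```

```text
[-70.9  -2.8 419.2]
[ 2.180e-02 -6.200e-03  3.874e-01  1.000e-04 -0.000e+00  2.400e-03]
[ 8.180e-02 -5.900e-03  3.874e-01  1.000e-04 -0.000e+00  2.400e-03]
[ 1.358e-01 -5.600e-03  3.874e-01  1.000e-04 -0.000e+00  2.400e-03]
```

Emit:
play_rows(
  deltas=[
    [0,-0.006,0.05,0,0,0.002,1],
    [0,-0.006,0.11,0,0,0.002,1],
    [0,-0.006,0.17,0,0,0.002,1],
    [0,-0.006,0.23,0,0,0.002,1],
    [0,-0.006,0.29,0,0,0.002,1],
    [0.005,-0.006,0.34,0,0,0.002,1],
    [0.015,-0.006,0.375,0,0,0.002,1],
    [0.022,-0.006,0.387,0,0,0.002,1],
    [0.022,-0.006,0.387,0,0,0.002,1],
    [0.022,-0.006,0.387,0,0,0.002,1],
  ],
)

```text
clock: 7.55
position: [0.3971, 0.1181, 0.1375]
tool_rot: [-3.141, -0.001, -0.173]
force: [-0.7, 0.6, -1.7]
grip_width: 0.0117
finger_force: 107.8
```

Run:
```python
from h import *
s=observe();print(eye_now(),s['qpos'][[5,6]],s['force'],s['moment'])
C=cam('wrist');b=snap('wrist','w6');a=cv2.imread('pics/w4.png')
for (x,y,w,hh) in [(190,140,180,70),(230,60,95,40),(245,225,60,35)]:
    t=a[y:y+hh,x:x+w];y0=max(0,y-30);r=cv2.matchTemplate(b[y0:y+hh+40,x-30:x+w+30],t,cv2.TM_CCOEFF_NORMED);_,v,_,l=cv2.minMaxLoc(r);print(v,l[0]-30,l[1]-(y-y0))
for x in(-.06,-.03,-.003):print(delta(tcp_for_eye(x,0,.2255),RS))
```

```text
[-59.9   0.8 226.4] [ 0.62388939 -2.47212452] [-0.6783093   0.5909167  -1.71292986] [-0.00256365  0.12584642 -0.0016507 ]
0.7356321215629578 0 0
0.9778293371200562 0 0
0.9944454431533813 0 0
[-0.0004  0.0014  0.0021 -0.0002 -0.0005  0.0008]
[ 0.0596  0.0015  0.0021 -0.0002 -0.0005  0.0008]
[ 0.1136  0.0016  0.0022 -0.0002 -0.0005  0.0008]
```

Emit:
play_rows(
  deltas=[
    [0.01,0.0015,0.002,0,0,0,1],
    [0.025,0.0015,0.002,0,0,0,1],
    [0.04,0.0015,0.002,0,0,0,1],
    [0.055,0.0015,0.002,0,0,0,1],
    [0.06,0.0015,0.002,0,0,0,1],
    [0.06,0.0015,0.002,0,0,0,1],
  ],
)

```text
clock: 8.2
position: [0.4265, 0.112, 0.1357]
tool_rot: [-3.142, 0.0, -0.173]
force: [-0.9, -0.4, -2.9]
grip_width: 0.0112
finger_force: 107.8
```

Run:
```python
from h import *
s=observe();print(eye_now(),s['qpos'],s['force'],s['moment'])
for x,z in((-.003,.2260),(-.003,.205),(-.003,.1985)):print(delta(tcp_for_eye(x,0,z),RS))
```

```text
[-2.980e+01 -1.000e-01  2.246e+02] [-0.02155067  0.41478985 -0.46119524  2.13754598  0.30039739  0.65050531
 -2.43436516] [-0.86176195 -0.38403788 -2.93295404] [ 0.00036992  0.1176504  -0.06067379]
[ 0.0536 -0.0003 -0.0028 -0.      0.0001  0.0007]
[ 0.0536 -0.0003  0.0392 -0.      0.0001  0.0007]
[ 0.0536 -0.0003  0.0522 -0.      0.0001  0.0007]
```

Emit:
play_rows(
  deltas=[
    [0.01,0,-0.001,0,0,0,1],
    [0.02,0,-0.001,0,0,0,1],
    [0.03,0,-0.001,0,0,0,1],
    [0.04,0,-0.001,0,0,0,1],
    [0.05,0,-0.001,0,0,0,1],
    [0.053,0,-0.001,0,0,0,1],
    [0.053,0,-0.001,0,0,0,1],
    [0.053,0,-0.001,0,0,0,1],
  ],
)

```text
clock: 9.0
position: [0.4522, 0.1076, 0.1363]
tool_rot: [3.142, 0.0, -0.173]
force: [-0.2, 0.4, -1.0]
grip_width: 0.0118
finger_force: 107.8
```

Run:
```python
from h import *
s=observe();print(eye_now(),s['qpos'][6],s['force'],s['moment'])
snap('wrist','w7');a=snap('side','side7')
b=cv2.imread('pics/w7.png')
print(s['clock'])
for x,z in((-.003,.205),(-.003,.1985)):print(delta(tcp_for_eye(x,0,z),RS))
# reference images for pointer: unloaded pointer pixel prediction
print(proj('side',np.r_[O+SY*-.104,.245]),proj('side',np.r_[O+SY*-.104,.22]),proj('side',np.r_[O-SX*.0135,.217]))
cv2.imwrite('pics/z7.png',np.hstack([cv2.resize(a[95:175,275:345],(525,600),interpolation=2),cv2.resize(b[0:210,180:376],(274,300)).repeat(2,0)[:600]]))
```

```text
[ -3.7   0.  225.2] -2.4024845168211155 [-0.20956124  0.3945532  -0.96496907] [ 0.06522038  0.14022882 -0.00325564]
9.0
[ 0.0015 -0.0002  0.0404  0.      0.      0.001 ]
[ 0.0015 -0.0002  0.0534  0.      0.      0.001 ]
[314.40733912 170.44343965] [314.19378973 176.64319375] [310.22245634 157.99604962]
```

View pics/z7.png

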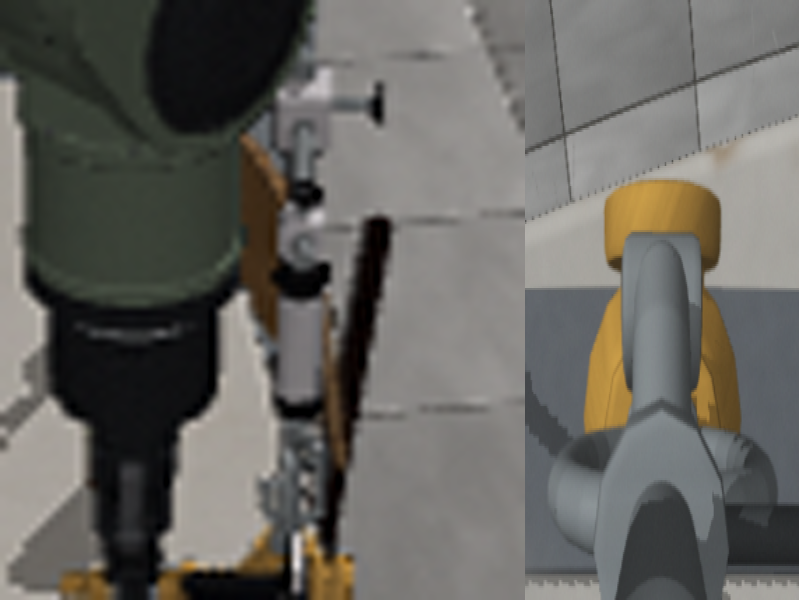

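The enlarged wrist crop shows the eye's ring symmetric about the hook wire, left 548 and right 775 about 662, with the hook through the hole. I'll press down gently.

Emit:
play_rows(
  deltas=[
    [0.001,0,0.005,0,0,0,1],
    [0.001,0,0.01,0,0,0,1],
    [0.001,0,0.015,0,0,0,1],
    [0.001,0,0.02,0,0,0,1],
    [0.001,0,0.022,0,0,0,1],
  ],
)

```text
clock: 9.6
position: [0.4527, 0.1075, 0.125]
tool_rot: [3.142, 0.0, -0.173]
force: [-0.8, -0.4, -0.9]
grip_width: 0.012
finger_force: 107.8
```

Emit:
play_rows(
  deltas=[
    [0,0,0.002,0,0,0,1],
    [0,0,0.006,0,0,0,1],
    [0,0,0.01,0,0,0,1],
    [0,0,0.014,0,0,0,1],
    [0,0,0.018,0,0,0,1],
  ],
)

```text
clock: 10.1
position: [0.4528, 0.1075, 0.1161]
tool_rot: [-3.142, 0.0, -0.173]
force: [-0.2, 0.5, -1.4]
grip_width: 0.012
finger_force: 107.8
```

Emit:
play_rows(
  deltas=[
    [0,0,0.004,0,0,0,1],
    [0,0,0.008,0,0,0,1],
    [0,0,0.012,0,0,0,1],
    [0,0,0.012,0,0,0,1],
  ],
)

```text
clock: 10.5
position: [0.4527, 0.1075, 0.11]
tool_rot: [3.141, 0.0, -0.173]
force: [0.6, -0.6, -1.4]
grip_width: 0.0119
finger_force: 107.8
```

```bash
cat >> h.py <<'E'
def track(ref,new,box,r=40):
    x,y,w,hh=box;t=ref[y:y+hh,x:x+w];y0,x0=max(0,y-r),max(0,x-r)
    m=cv2.matchTemplate(new[y0:y+hh+r,x0:x+w+r],t,cv2.TM_CCOEFF_NORMED);_,v,_,l=cv2.minMaxLoc(m);return round(v,2),l[0]+x0-x,l[1]+y0-y
E
python3 - <<'E'
from h import *
s=observe();print(s['clock'],eye_now(),s['qpos'][6],s['force'],s['moment'])
b=snap('wrist','w8');snap('top','top8');snap('side','side8');print(eye_now(),observe()['force'],observe()['moment'])
a=cv2.imread('pics/w7.png');print(track(a,b,(255,60,60,30)),track(a,b,(245,225,60,35)),track(a,b,(300,165,75,35)))
E
```

```text
10.5 [ -3.2   0.  198.9] -2.4302516896823585 [ 0.56891638 -0.56123015 -1.39693748] [0.0422403  0.09353755 0.01296916]
[-3.100e+00  1.000e-01  1.992e+02] [ 1.19898644  0.26700843 -1.33937284] [0.02365936 0.10326565 0.00936669]
(0.54, -40, 5) (0.56, 0, 0) (0.53, 15, -2)
```

Emit:
play_rows(
  deltas=[
    [0,0,0.003,0,0,0,1],
    [0,0,0.006,0,0,0,1],
    [0,0,0.009,0,0,0,1],
    [0,0,0.012,0,0,0,1],
    [0,0,0.015,0,0,0,1],
    [0,0,0.018,0,0,0,1],
    [0,0,0.021,0,0,0,1],
    [0,0,0.024,0,0,0,1],
    [0,0,0.024,0,0,0,1],
    [0,0,0.024,0,0,0,1],
  ],
)

```text
clock: 11.65
position: [0.4528, 0.1075, 0.0983]
tool_rot: [-3.142, -0.0, -0.173]
force: [1.2, -0.3, -0.6]
grip_width: 0.012
finger_force: 107.9
```

```bash
cat > avg.py <<'E'
from h import *
F=[];Mo=[];E=[]
for i in range(12):
    s=observe();F.append(s['force']);Mo.append(s['moment']);E.append(eye_now());C=cam('wrist');im=grab_frame('wrist')
F,Mo,E=map(np.array,(F,Mo,E));M=rot(observe()['tool_rot'])
print('clock',observe()['clock'],'F',F.mean(0).round(2),'sd',F.std(0).round(2),'M tool',(Mo.mean(0)@M).round(3),'sd',Mo.std(0).round(3),'eye',E.mean(0).round(2),'q7',observe()['qpos'][6].round(3))
E
python3 avg.py
```

```text
clock 12.25 F [ 0.77  0.2  -0.63] sd [0.27 0.59 0.64] M tool [ 0.034  0.028 -0.008] sd [0.032 0.019 0.021] eye [-3.1000e+00  3.0000e-02  1.8725e+02] q7 -2.441
```

Emit:
play_rows(
  deltas=[
    [0.001,0,0.002,0,0,0,1],
    [0.002,0,0.004,0,0,0,1],
    [0.003,0,0.006,0,0,0,1],
    [0.003,0,0.008,0,0,0,1],
    [0.003,0,0.01,0,0,0,1],
    [0.003,0,0.012,0,0,0,1],
    [0.003,0,0.012,0,0,0,1],
    [0.003,0,0.012,0,0,0,1],
  ],
)

```text
clock: 13.05
position: [0.4543, 0.1072, 0.0923]
tool_rot: [3.142, 0.0, -0.173]
force: [-0.7, 0.5, -0.7]
grip_width: 0.0119
finger_force: 107.9
```

```bash
python3 avg.py;python3 avg.py
```

```text
clock 13.65 F [-0.37 -0.13 -0.44] sd [0.53 0.49 0.41] M tool [-0.017 -0.057  0.012] sd [0.04  0.022 0.018] eye [-1.6000e+00  1.0000e-02  1.8121e+02] q7 -2.445
clock 14.25 F [ 0.09  0.08 -0.37] sd [0.55 0.58 0.43] M tool [-0.025 -0.037  0.008] sd [0.029 0.031 0.032] eye [ -1.6   0.  181.2] q7 -2.445
```

Emit:
play_rows(
  deltas=[
    [0,0,0.002,0,0,0,1],
    [0,0,0.004,0,0,0,1],
    [0,0,0.006,0,0,0,1],
    [0,0,0.008,0,0,0,1],
    [0,0,0.01,0,0,0,1],
    [0,0,0.01,0,0,0,1],
    [0,0,0.01,0,0,0,1],
  ],
)

```text
clock: 14.95
position: [0.4543, 0.1072, 0.0873]
tool_rot: [3.142, 0.0, -0.173]
force: [-0.4, -1.1, 0.1]
grip_width: 0.0118
finger_force: 108.0
```

```bash
python3 avg.py;python3 avg.py
```

```text
clock 15.55 F [-0.15 -0.36  0.08] sd [0.33 0.39 0.41] M tool [-0.046  0.021  0.035] sd [0.032 0.037 0.029] eye [-1.6000e+00  2.0000e-02  1.7621e+02] q7 -2.449
clock 16.15 F [ 0.13 -0.28 -0.23] sd [0.58 0.37 0.51] M tool [-0.039  0.028  0.019] sd [0.032 0.024 0.033] eye [-1.600e+00  3.000e-02  1.762e+02] q7 -2.449
```

Load balanced (Fz ≈ 0). I'll release gently.

Emit:
play_rows(
  deltas=[
    [0,0,0,0,0,0,1],
    [0,0,0,0,0,0,1],
    [0,0,0,0,0,0,0.88],
    [0,0,0,0,0,0,0.87],
    [0,0,0,0,0,0,0.86],
    [0,0,0,0,0,0,0.85],
    [0,0,0,0,0,0,0.84],
    [0,0,0,0,0,0,0.82],
    [0,0,0,0,0,0,0.8],
  ],
  newtons=20,
)

```text
clock: 17.05
position: [0.4543, 0.1072, 0.0873]
tool_rot: [-3.142, 0.0, -0.173]
force: [-0.4, -0.5, 0.6]
grip_width: 0.0172
finger_force: 0.0
```

Emit:
play_rows(
  deltas=[
    [0,0,0,0,0,0,0.75],
    [0,0,0,0,0,0,0.7],
    [0,0,0,0,0,0,0.65],
    [0,0,0,0,0,0,0.6],
    [0,0,0,0,0,0,0.55],
    [0,0,0,0,0,0,0.5],
  ],
)

```text
clock: 17.65
position: [0.4542, 0.1073, 0.0873]
tool_rot: [-3.142, 0.0, -0.173]
force: [-0.1, 0.6, -0.8]
grip_width: 0.0423
finger_force: 0.0
```

Run:
```python
from h import *
b=snap('wrist','w9');a=cv2.imread('pics/w7.png');c=cv2.imread('pics/w8.png')
s=observe();print(s['clock'],s['grip_width'],s['finger_force'],s['force'],eye_now())
h=cv2.cvtColor(b,cv2.COLOR_BGR2HSV);m=cv2.inRange(h,(12,110,60),(32,255,255))
n,l,st,ce=cv2.connectedComponentsWithStats(m);print([(list(map(int,st[i])),ce[i].round()) for i in range(1,n) if st[i,4]>300])
```

```text
17.7 0.04240414046784032 0.0 [-0.26334801 -0.48435144  0.251472  ] [ -1.6   0.  176.2]
[([237, 66, 82, 31, 871], array([278.,  77.])), ([222, 108, 25, 45, 621], array([233., 133.])), ([309, 108, 24, 45, 623], array([321., 133.])), ([263, 305, 28, 51, 1095], array([276., 329.])), ([146, 361, 39, 42, 500], array([170., 379.]))]
```

Valve released and hanging. Rising clear now, then going round to the marker with the tool turned half way so the wrist camera faces the rule from the front.

Emit:
play_rows(
  deltas=[
    [0,0,-0.02,0,0,0,0.5],
    [0,0,-0.06,0,0,0,0.5],
    [0,0,-0.12,0,0,0,0.5],
    [-0.01,0,-0.19,0,0,0,0.5],
    [-0.03,0,-0.26,0,0,0,0.5],
    [-0.04,0,-0.33,0,0,0,0.5],
    [-0.04,0,-0.4,0,0,0,0.5],
    [-0.04,0,-0.46,0,0,0,0.5],
    [-0.04,0,-0.486,0,0,0,0.5],
    [-0.04,0,-0.486,0,0,0,0.5],
  ],
)

```text
clock: 18.7
position: [0.4349, 0.111, 0.3326]
tool_rot: [-3.14, -0.003, -0.173]
force: [-0.4, 0.9, -0.7]
grip_width: 0.0428
finger_force: 0.0
```

Emit:
play_rows(
  deltas=[
    [0,0.02,0,0,0,-0.05,0.3],
    [0,0.06,0,0,0,-0.12,0.2],
    [0,0.1,0,0,0,-0.19,0],
    [0,0.14,0,0,0,-0.26,0],
    [0,0.18,0,0,0,-0.33,0],
    [0,0.22,0,0,0,-0.4,0],
    [0,0.236,0,0,0,-0.47,0],
    [0,0.236,0,0,0,-0.54,0],
    [0,0.236,0,0,0,-0.61,0],
    [0,0.236,0,0,0,-0.68,0],
  ],
)

```text
clock: 19.7
position: [0.4137, -0.0056, 0.3298]
tool_rot: [-3.141, 0.0, 1.257]
force: [-0.6, 0.7, -0.5]
grip_width: 0.0857
finger_force: 0.0
```

Emit:
play_rows(
  deltas=[
    [0,0,0,0,0,-0.07,0],
    [0,0,0,0,0,-0.14,0],
    [0,0,0,0,0,-0.21,0],
    [0,0,0,0,0,-0.28,0],
    [0,0,0,0,0,-0.35,0],
    [0,0,0,0,0,-0.42,0],
    [0,0,0,0,0,-0.49,0],
    [0,0,0,0,0,-0.56,0],
    [0,0,0,0,0,-0.63,0],
    [0,0,0,0,0,-0.7,0],
  ],
)

```text
clock: 20.7
position: [0.4137, -0.0055, 0.3298]
tool_rot: [-3.141, -0.001, 2.724]
force: [-0.6, -0.5, -0.3]
grip_width: 0.0854
finger_force: 0.0
```

```bash
cat >> h.py <<'E'
RF=R.from_euler('xyz',[np.pi,0,YAW+np.pi]).as_matrix()
def S(x,y,z): return np.r_[O+SX*x+SY*y,z]
def st(p): d=np.array(p)[:2]-O; return np.round(np.r_[d@SX,d@SY,p[2]]*1e3,1)
E
python3 - <<'E'
from h import *
s=observe();print(s['clock'],st(s['position']),s['tool_rot'],s['qpos'])
print(delta(S(-.085,-.118,.30),RF),delta(S(-.085,-.118,.245),RF))
E
```

```text
20.7 [ -91.6 -118.1  329.8] [-3.14128260e+00 -1.03489274e-03  2.72359947e+00] [ 0.46754406  0.10185936 -0.64019168  1.95135369  0.06749917  1.11039184
  0.95255346]
[-1.28e-02  3.50e-03  5.96e-02 -1.00e-04 -5.00e-04 -1.16e-01] [-1.300e-02  3.500e-03  1.696e-01 -1.000e-04 -5.000e-04 -1.160e-01]
```

Emit:
play_rows(
  deltas=[
    [-0.005,0.002,0.03,0,0,-0.06,0],
    [-0.013,0.0035,0.07,0,0,-0.116,0],
    [-0.013,0.0035,0.12,0,0,-0.116,0],
    [-0.013,0.0035,0.15,0,0,-0.116,0],
    [-0.013,0.0035,0.15,0,0,-0.116,0],
    [-0.013,0.0035,0.15,0,0,-0.116,0],
  ],
)

```text
clock: 21.3
position: [0.4207, -0.0065, 0.2555]
tool_rot: [3.141, -0.001, 2.961]
force: [-0.1, 0.1, -0.7]
grip_width: 0.0856
finger_force: 0.0
```

Run:
```python
from h import *
s=observe();print(s['clock'],st(s['position']),s['tool_rot'],s['qpos'][6])
C=cam('wrist');b=snap('wrist','w10');np.save('C10.npy',np.array(C,dtype=object),allow_pickle=True)
for n,q in dict(p0=(0,-.104,.245),p25=(0,-.104,.22),ruleTL=(0,-.106,.266),ruleTR=(0,-.130,.266),tab=(-.048,-.118,.245),tab20=(-.048,-.118,.225)).items():print(n,proj('wrist',S(*q),C).round(1))
a=[proj('wrist',S(0,-.104,z),C) for z in(.27,.19)];u=int(a[0][0])
h=cv2.cvtColor(b,cv2.COLOR_BGR2HSV)
v0,v1=int(a[0][1])-8,int(a[1][1])+10
g=cv2.cvtColor(b,cv2.COLOR_BGR2GRAY)
print(u,v0,v1)
for v in range(v0,min(v1,420)): print(v,' '.join('%3d'%x for x in g[v,u-34:u+30:2]))
```

```text
21.3 [ -84.6 -117.9  255.5] [ 3.14148434e+00 -7.11136172e-04  2.96051854e+00] 1.0988239959667745
p0 [298.3 374.7]
p25 [296.1 348.1]
ruleTL [297.2 402.2]
ruleTR [258.4 402.4]
tab [277.3 316.8]
tab20 [277.3 298.3]
300 400 332
```

Run:
```python
from h import *
b=cv2.imread('pics/w10.png');g=cv2.cvtColor(b,cv2.COLOR_BGR2GRAY)
print('    ',' '.join('%3d'%u for u in range(252,336,3)))
for v in range(296,400,2): print(v,' '.join('%3d'%x for x in g[v,252:336:3]))
```

```text
252 255 258 261 264 267 270 273 276 279 282 285 288 291 294 297 300 303 306 309 312 315 318 321 324 327 330 333
296 115 115 113 101  60  72  78  80  81  79  77  79  78 117 119 121 101 103 107 110 109 110 110 112 111 113 112 111
298  69  95 116 113 115  79  77  81  80  78  78  78  77 122 120 121 103 100 104 106 107 107 106 106 107 106 109 113
300 112 111 114 114 115  77  76  79  76  78  78  77  74 117 120 119 104 102 102 100 103 102 104 104 104 107 110 112
302 111 113 113 116 116  72  79  81  81  79  76  77  78 118 119 120  74 100  98 101 105 102 105 105 107 112 114 115
304 108 109 111 114 115  74  78  77  75  78  75  80  79 108 123 123  57 100 101 102 104 105 108 111 114 113 115 115
306 107 111 111 114 113  80  78  80  75  74  78  77  75  46 123 122  73 103 105 106 109 111 114 113 115 112 111 110
308 109 109 111 111 113  77  75  77  80  46  49  47  47  58 120 122 126 105 108 109 110 113 114 116 116 112 112 112
310 108 111 111 111 114  76  77  78  77  79  80  81  76  85 120 123 124 105 107 108 112 115 113 112 110 108 111 114
312 107 107 111 117 117  76  77  77  81  78  83  52  53  64 
[... 4343 characters left out ...]
  11
388  11  14   9  11  12  11  12  10   9  11  11   8  12  11  13   9   8  12  16  11  10  11  13  12  12  12   9  14
390  12  10  11   9  11  13   9   9  10  10  12  12  10  11  11  10   8  12  13  11   9  11  10  12   9  13  12  12
392  13   7  10  13  10   8  10  10  10   9  10   9  10   9   9   9  11  10   9   9  11  10  12  10  12  12  11  12
394  11  12   8  11  10  11   9  10  11   9  12  10  10  10   9   9  10   9  13  11  10  11  11   9  13   9  10  11
396   9  12  10  12  12  10   9  10  11   9   9   9  10   9  10   9  10   8   9  10  13  12   9  11   9  12  13  11
398  12  11   8   8   8  10  11  10  10  10   9   9   9  10   9  10  14   7  11  14  12   9  12  13  10  11  11  10
```

The pointer shows as a dark bar at v≈346 ending at u≈293, next to the rule (u 264–292). The marker's black tab spans u 270–287 and begins at v≈313, so it is near zero. I'll grip the tab.

Emit:
play_rows(
  deltas=[
    [0,0,0.03,0,0,0,0.2],
    [0,0,0.059,0,0,0,0.4],
    [-0.02,0,0.059,0,0,0,0.5],
    [-0.05,0,0.059,0,0,0,0.5],
    [-0.08,0,0.059,0,0,0,0.5],
    [-0.094,0,0.059,0,0,0,0.5],
    [-0.094,0,0.059,0,0,0,0.5],
  ],
)

```text
clock: 22.05
position: [0.4681, -0.0152, 0.2263]
tool_rot: [3.141, 0.001, 2.96]
force: [0.1, -0.6, -0.1]
grip_width: 0.0426
finger_force: 0.0
```

Run:
```python
from h import *
s=observe();print(s['clock'],st(s['position']),s['tool_rot'],s['grip_width'],s['force'])
C=cam('wrist');b=snap('wrist','w11');g=cv2.cvtColor(b,cv2.COLOR_BGR2GRAY)
for q in((-.048,-.118,.25),(-.048,-.118,.24),(-.02,-.118,.25)):print(proj('wrist',S(*q),C).round(1))
print('    ',' '.join('%3d'%u for u in range(216,342,4)))
for v in range(240,372,6): print(v,' '.join('%3d'%x for x in g[v,216:342:4]))
```

```text
22.05 [ -36.4 -118.2  226.3] [3.14107254e+00 6.42846840e-04 2.95972729e+00] 0.042579685560543486 [ 0.07813305 -0.56780316 -0.12276405]
[277.2 276.9]
[277.2 266.5]
[277.6 326.9]
     216 220 224 228 232 236 240 244 248 252 256 260 264 268 272 276 280 284 288 292 296 300 304 308 312 316 320 324 328 332 336 340
240 158 160 159 160 160 160 161 160 160 160 162 161 161  92  91  91  92  94  89 157 158 158 157 159 160 159 158 159 161 161 160 161
246 158 159 159 158 160 160 160 160 160 160 160 161 161  88  88  91  88  89  91 159 160 161 160 160 161 161 160 161 162 160 161 160
252 160 159 158 158 159 159 160 160 161 161 160 163 163  89  86  89  90  92  86 158 159 159 160 163 164 163 159 163 161 159 151 154
258 158 161 157 159 159 161 159 161 161 160 160 162 139  90  89  91  89  88  90 143 161 161 160 162 160 115 133 133 135 134 137 138
264 158 157  69  67  57  29 160 163 160 160 160 159 110  86  94  89  89  87  89  92 129 127 124 123 125 126  23  63  63  72 132 133
270  43  52  68  66  28  28 157 116 130  27  27  28  92  86  20  22  21  20  88  87 126 128 128 127 123 125  21  24  62  62  22  2
[... 1413 characters left out ...]
  14  90 125 124 123 117  19  15  14  15
342  32  26  23 130 130 136 137 101 122 104  95  96  97  98  14  16  18  19  37  77  78  75 113 106 117 121 124 124 125  15  15  11
348  29  26  22 133 136 138 143 127 125  14  10  14  12  12  13  14  13  13  13  11  13  11  13  84 122 121 125 126  80  14  14  13
354  28  24  22  51 125 128 133 134  95  13  13  13  14  11  12  13  11  15  13  13  13  19  19  74 120 120 122 124  14  14  16  13
360  27  24  22  20 132 133 132 133 124  14  81  80  83  85  83  86  85  84  82  82  78  83  16 140 103 119 123 127  14  14  14  12
366  27  25  20  20  19  16  15  15  13  14  14  13  14  13  58  79  82  41  12  14  13  15  12  14  12  13  10  15  12  14  13  15
```

Emit:
play_rows(
  deltas=[
    [0,0,0,0,0,0,0.7],
    [0,0,0,0,0,0,0.8],
    [0,0,0,0,0,0,0.88],
    [0,0,0,0,0,0,0.92],
    [0,0,0,0,0,0,0.95],
    [0,0,0,0,0,0,0.95],
  ],
  newtons=25,
)

```text
clock: 22.7
position: [0.4669, -0.0147, 0.2258]
tool_rot: [3.141, -0.0, 2.961]
force: [-2.7, 4.8, 1.7]
grip_width: 0.0097
finger_force: 27.5
```

```bash
cat > meas.py <<'E'
from h import *
import sys
s=observe();print(s['clock'],st(s['position']),s['grip_width'],s['finger_force'],s['force'].round(1))
C=cam('wrist');b=snap('wrist',sys.argv[1]);g=cv2.cvtColor(b,cv2.COLOR_BGR2GRAY)
u0,u1,v0,v1,k=map(int,sys.argv[2:7])
print('    ',' '.join('%3d'%u for u in range(u0,u1,k)))
for v in range(v0,v1): print(v,' '.join('%3d'%x for x in g[v,u0:u1:k]))
E
python3 meas.py w12 286 316 310 366 2
```

```text
22.7 [ -37.6 -118.   225.8] 0.009663471347554698 27.501058280467987 [-2.7  4.8  1.7]
     286 288 290 292 294 296 298 300 302 304 306 308 310 312 314
310  11  12  16  14  15  15  15  16  12  13  15  16  14  17  12
311  13  13  19  17  16  14  14  14  10  13  16  16  17  13  16
312  12  11  15  13  14  14  14  16  15  14  15  15  14  15  17
313  10   9  16  13  14  14  13  12  16  11  15  14  17  15  16
314  13  10  16  14  14  14  14  15  16  14  15  15  16  15  13
315  12  12  15  12  14  11  13  14  16  13  13  13  16  15  15
316  14   9  15  15  15  10  15  14  13  15  14  16  14  15  13
317  14   9  15  14  12  13  13  15  15  12  16  15  14  16  15
318  15  11  17  15  13  15  15  14  12  15  14  15   9  16  13
319  18  13  16  15  14  13  13  14  12  16  14  14  14  13  15
320  17  10  15  14  12  11  14  15  14  16  11  14  14  16  13
321  12   9  14  15  13  11  12  13  10  14  14  14  14  14  13
322  17   9  17  14  15  13  12  12  15  13  15  15  13  15  13
323  14  11  13  15  11  11  13  18  15  16  15  14  15  14  15
324  18  10  16  10  14  10  16  13  11  14  13  14  1
[... 1933 characters left out ...]
   7  11   8   6  13  12  11   7   8  11  12  10  12  11  13
356   8  12  11   9   9  11   9  10  10  12  10  12  11  12  12
357   8  10  10  12   9  10  11   8   7  13  10  12  12  11  11
358  23  19  22  21  21  10  10  13   8  10  11  11   9  11  10
359  69  70  71  72  52  11  10  12  11  12  13  13  10  15  10
360  79  81  79  82  54  10  11  19   7   9  10  11  11  12  13
361  79  78  80  79  55  12   8  16  10  12  12  11  11   9  11
362  81  81  82  78  68  10   9  18   9  11  10  11  10  12  11
363  81  80  82  79  70  12  14  10   7  10  12  10  12  10   9
364  80  81  81  42  22  11  12  11  10  10  10  11   9  11  10
365  78  41  14  11  12  13  12  11   6  13  13  11  10  12  12
```

Run:
```python
from h import *
b=cv2.imread('pics/w11.png');g=cv2.cvtColor(b,cv2.COLOR_BGR2GRAY)
for u in(294,298,300,302,306,310): print(u,'ptr',[int(x) for x in g[310:326,u]],'line',[int(x) for x in g[334:350,u]])
C=cam('wrist')
for x in(0,-.004,-.008):
  print(x,[proj('wrist',S(x,-.105,z),C)[1].round(1) for z in(.245,.240,.235,.230,.225,.22,.215)])
```

```text
294 ptr [52, 54, 85, 87, 89, 64, 58, 86, 85, 86, 59, 38, 73, 88, 90, 88] line [84, 66, 17, 12, 11, 13, 23, 88, 79, 11, 11, 13, 12, 13, 12, 12]
298 ptr [142, 140, 138, 137, 135, 106, 57, 69, 77, 90, 79, 69, 90, 99, 101, 98] line [85, 44, 12, 11, 12, 10, 23, 87, 78, 13, 12, 10, 12, 14, 13, 15]
300 ptr [141, 142, 141, 138, 137, 137, 99, 26, 28, 28, 26, 104, 135, 135, 135, 136] line [79, 53, 15, 13, 12, 12, 33, 87, 75, 12, 12, 14, 12, 12, 11, 14]
302 ptr [128, 143, 141, 137, 138, 139, 101, 41, 55, 57, 58, 113, 140, 140, 137, 140] line [142, 141, 18, 9, 10, 13, 35, 92, 104, 13, 12, 13, 12, 10, 12, 14]
306 ptr [117, 120, 120, 119, 117, 118, 84, 41, 56, 56, 56, 98, 124, 127, 113, 94] line [132, 138, 141, 143, 64, 71, 51, 102, 155, 89, 36, 13, 11, 12, 9, 14]
310 ptr [121, 120, 121, 119, 119, 117, 83, 44, 57, 58, 59, 100, 121, 121, 121, 117] line [119, 123, 124, 122, 116, 84, 113, 112, 116, 118, 122, 109, 97, 90, 86, 92]
0 [np.float64(353.7), np.float64(346.9), np.float64(340.4), np.float64(334.3), np.float64(328.5), np.float64(323.0), np.float64(317.8)]
-0.004 [np.float64(347.8), np.float64(341.1), np.float64(334.7), np.float64(328.7), np.float64(323.0), np.float64(317.6), np.float64(312.5)]
-0.008 [np.float64(341.8), np.float64(335.1), np.float64(328.9), np.float64(323.0), np.float64(317.4), np.float64(312.1), np.float64(307.0)]
```

Emit:
play_rows(
  deltas=[
    [0,0,0.004,0,0,0,0.95],
    [0,0,0.01,0,0,0,0.95],
    [0,0,0.018,0,0,0,0.95],
    [0,0,0.026,0,0,0,0.95],
    [0,0,0.034,0,0,0,0.95],
    [0,0,0.042,0,0,0,0.95],
    [0,0,0.048,0,0,0,0.95],
    [0,0,0.048,0,0,0,0.95],
    [0,0,0.048,0,0,0,0.95],
  ],
)

```text
clock: 23.65
position: [0.4669, -0.0148, 0.2016]
tool_rot: [3.141, -0.001, 2.961]
force: [-1.1, 5.9, -1.4]
grip_width: 0.0098
finger_force: 27.1
```

Emit:
play_rows(
  deltas=[
    [0,0,0,0,0,0,0.88],
    [0,0,0,0,0,0,0.8],
    [0,0,0,0,0,0,0.7],
    [0,0,0,0,0,0,0.6],
    [0,0,0,0,0,0,0.5],
    [0,0,0,0,0,0,0.4],
  ],
)

```text
clock: 24.25
position: [0.4671, -0.0152, 0.2018]
tool_rot: [-3.142, 0.0, 2.96]
force: [-0.5, -0.4, 0.2]
grip_width: 0.0512
finger_force: 0.0
```

```bash
cat > lv.py <<'E'
from h import *
import sys
s=observe();print(s['clock'],st(s['position']),s['grip_width'],s['force'].round(1))
C=cam('wrist');b=snap('wrist',sys.argv[1]);g=cv2.cvtColor(b,cv2.COLOR_BGR2GRAY);np.save(sys.argv[1]+'.npy',np.array(C,dtype=object),allow_pickle=True)
p=[proj('wrist',S(0,-.106,.22),C),proj('wrist',S(-.006,-.106,.22),C)];print(np.round(p,1))
u=int(p[0][0]);v0,v1=int(p[1][1])-14,int(p[0][1])+14
print('    ',' '.join('%3d'%x for x in range(u-12,u+16,2)))
for v in range(v0,v1): print(v,' '.join('%3d'%x for x in g[v,u-12:u+16:2]))
E
python3 lv.py w13
```

```text
24.25 [ -37.3 -118.5  201.8] 0.05123958562463428 [-0.5 -0.4  0.2]
[[300.7 351.8]
 [300.9 342.9]]
     288 290 292 294 296 298 300 302 304 306 308 310 312 314
328  20  71  73  71  69  73 134 137 141  75 119 119 122 122
329  19  84  84  86  83  82 135 136 141  88 118 119 118 119
330  19  87  86  85  84  82 136 139 141  93 117 117 116 116
331  19  87  86  84  85  83 136 137 139 127 116 115 118 118
332  19  68  67  66  67  67 137 138 137 132 117 116 119 120
333  19  25  24  25  25  23  77 140 141 134 126 119 122 122
334  18  58  56  57  60  61  86 141 141 133 129 120 120 118
335  20  80  79  78  77  78  83 143 143 134 110 120 118 117
336  19  81  80  80  78  80 103 145 144 135  92 117 117 117
337  19  26  26  26  23  26  24  12  55 138  74 117 118 119
338  17  12  13  14  13  12  13  16  14 141  74 120 122 123
339  19  14  13  12  13  11  13  14  12  62  86 122 123 124
340  18  14  12  12  16  10  13  14  11  61  91 122 123 124
341  16  18  16  20  18  20  20  20  18  18  88 122 122 116
342  20  49  52  51  51  51  53  53  55  54  63 108 106  97
343  20  83  84  82  83  84  85  82  85 11
[... 577 characters left out ...]
  17  17  17  18  17  17  77 120 120 120
354  14  16  13  14  16  17  16  17  20  19  78 123 121 119
355  14  15  14  12  16  18  20  16  19  18  76 121 122 117
356  14  18  14   8  14  16  14  18  17  21  76 122 111 117
357  11  14  13  15  11  14  16  17  19  17  75 134  98 118
358  72  74  73  76  77  77  77  55  18  16  76 139  88 118
359  84  88  86  89  90  88  87  88  17  17  76 139  84 119
360  53  33  34  32  32  32  32  49  17  17  79 141  97 120
361  57  39  41  40  42  42  45  52  17  19  81 140  93 120
362  77  79  80  81  84  83  75  44  18  13  15  14  11  12
363  77  81  84  84  64  44  17  14  13  15  14  13  15  14
364  79  82  45  26  11  16  15  13  12  14  14  17  14  13
```

Emit:
play_rows(
  deltas=[
    [0,0,-0.03,0,0,0,0.4],
    [0,0,-0.09,0,0,0,0.2],
    [0,0,-0.15,0,0,0,0.2],
    [0,0,-0.2,0,0,0,0.2],
    [0,0,-0.2,0,0,0,0.2],
    [0,0,-0.2,0,0,0,0.2],
  ],
)

```text
clock: 24.9
position: [0.4671, -0.0153, 0.3018]
tool_rot: [-3.141, 0.001, 2.96]
force: [-0.1, 0.9, -1.3]
grip_width: 0.0683
finger_force: 0.0
```

```bash
python3 lv.py w14
```

```text
24.9 [ -37.3 -118.5  301.8] 0.06833431109994004 [-0.1  0.9 -1.3]
[[292.2 264.1]
 [292.2 257.8]]
     280 282 284 286 288 290 292 294 296 298 300 302 304 306
243  27  25  25  65  64  73 114 117 119 117 116 115 113 115
244  24  25  24  49  51  55 124 118 116 115 114 112 112 115
245  24  24  24  75  77  78 105 113 114 112 110 112 113 113
246  26  25  25  54  54  57  87 112 112 110 109 113 111 113
247  24  27  24  77  76  79  65 114 112 113 110 109 111 111
248  25  25  23  54  53  48  54 115 113 111 111 111 112 115
249  27  26  22  76  76  74  62 115 112 112 111 111 113 113
250  26  25  23  55  53  54  53 115 113 112 112 113 112 114
251  23  26  23  77  78  77  84 113 114 112 112 112 113 114
252  25  25  23  66  68  68  93 109 112 110 112 114 116 115
253  22  25  24  50  51  50 139 108 112 113 114 117 117 118
254  25  26  23  78  77  76 133 115 113 115 117 115 118 119
255  25  23  24  43  42  42 127 123 116 117 119 119 119 120
256  24  24  25  19  22  22  51  50 116 119 120 116 120 120
257  25  25  24  66  67  68  65  96 109 121 118 116 117 118
258  24  26  23  33  33  33  34  43 167 122
[... 456 characters left out ...]
  33  35  40  25  24 116 117 119 121 122
267  80  79  75  76  80  80  78  26  23 115 113 117 119 121
268  80  80  78  82  86  86  86  30  24 114 114 115 116 118
269  39  38  40  40  40  41  41  27  25 114 113 114 117 119
270  80  80  80  77  77  79  79  29  24 113 115 116 118 120
271  86  85  85  81  82  83  84  32  21 111 115 115 117 119
272  84  85  68  39  38  39  40  44  74 114 113 117 118 120
273  80  81  82  80  77  77  79 124  94 113 117 116 118 121
274  77  80  81  83  80  79  82 131 115 115 118 120 121 125
275  35  37  37  37  36  36  35 129 137 113 119 121 124 147
276  78  75  74  78  78  80  78  59 141 127 141  94  52  70
277  83  78  77  78  79  80  81  71 101  53  71 104 119 113
```

Run:
```python
from h import *
C1=tuple(np.load('w13.npy',allow_pickle=True));C2=tuple(np.load('w14.npy',allow_pickle=True))
for n,a,b in(('line',(303,343.0),(292,257.22)),('ptr',(310,349.0),(300,262.5))):
    for da in(0,.3):
        r1,r2=ray('w',a[0],a[1]+da,C1),ray('w',b[0],b[1],C2);p,e=tri(r1,r2);print(n,da,st(p),round(e*1e3,2))
```

```text
line 0 [  -7.6 -105.7  221.9] 1.19
line 0.3 [  -7.8 -105.7  222.4] 1.17
ptr 0 [  -0.7 -100.1  218.7] 1.7
ptr 0.3 [  -1.  -100.1  219.2] 1.72
```

Triangulated, the line sits at z=221.9 mm and the pointer at z=218.7 mm, so the marker goes 3.2 mm further down.

Emit:
play_rows(
  deltas=[
    [0,0,0.05,0,0,0,0.3],
    [0,0,0.11,0,0,0,0.4],
    [0,0,0.17,0,0,0,0.5],
    [0,0,0.2,0,0,0,0.5],
    [0,0,0.2,0,0,0,0.7],
    [0,0,0.2,0,0,0,0.85],
    [0,0,0.2,0,0,0,0.92],
    [0,0,0.2,0,0,0,0.95],
    [0,0,0.2,0,0,0,0.95],
  ],
)

```text
clock: 25.85
position: [0.4672, -0.0148, 0.2023]
tool_rot: [3.141, 0.001, 2.96]
force: [-1.8, 4.6, 1.1]
grip_width: 0.0096
finger_force: 27.6
```

Emit:
play_rows(
  deltas=[
    [0,0,0,0,0,0,0.95],
    [0,0,0.003,0,0,0,0.95],
    [0,0,0.0064,0,0,0,0.95],
    [0,0,0.0064,0,0,0,0.95],
    [0,0,0.0064,0,0,0,0.95],
  ],
)

```text
clock: 26.35
position: [0.4672, -0.0148, 0.1989]
tool_rot: [3.141, 0.001, 2.96]
force: [-1.3, 5.2, -2.3]
grip_width: 0.0093
finger_force: 27.2
```

Emit:
play_rows(
  deltas=[
    [0,0,0,0,0,0,0.88],
    [0,0,0,0,0,0,0.8],
    [0,0,0,0,0,0,0.7],
    [0,0,0,0,0,0,0.6],
    [0,0,0,0,0,0,0.5],
    [0,0,0,0,0,0,0.4],
  ],
)

```text
clock: 26.95
position: [0.4672, -0.0152, 0.1986]
tool_rot: [-3.142, 0.0, 2.96]
force: [0.3, 0.0, 0.5]
grip_width: 0.0516
finger_force: 0.0
```

```bash
python3 lv.py w15
```

```text
26.95 [ -37.3 -118.4  198.6] 0.0515902013121391 [0.3 0.  0.5]
[[301.1 356.4]
 [301.4 347.3]]
     289 291 293 295 297 299 301 303 305 307 309 311 313 315
333  63  84  85  81  81  86 137 139 140  70 117 119 121 125
334  65  85  85  85  84  81 139 140 142  83 119 120 120 120
335  65  86  85  85  85  85 143 143 144  90 119 119 118 115
336  69  85  86  84  84  68 144 144 143  95 118 116 115 115
337  15  17  16  14  14  14  13  53 140 110 116 117 117 117
338  15  15  10  12  12  12  11  13  57 130 119 119 120 122
339  15  13  13  14  10  15  15  13  12 133 128 123 123 125
340  14  13  13  12  12  11  13  14  14 124 124 122 124 123
341  16  13  15  14  12  17  17  15  18  49 100 121 123 121
342  32  37  38  38  40  40  40  42  44  78  85 118 111 109
343  60  82  83  83  84  82  84  88 106 119  66 111  91  80
344  26  48  56  54  54  53  54  78 134 175  69 101 116 118
345  12  12  13  12  12  14  13  14  22 117  84 115 117 117
346  13  13  13  15  13  12  11  12  14  81  88 116 117 118
347  14  13  11  12  13  13  11  12  12  45  99 119 119 121
348  15  13   9  12  11   9  12  12  13  39 11
[... 573 characters left out ...]
  25  25  28  18  18  16 135 125 118 117
359  71  71  71  74  75  77  78  51  14  18 134 117 117 117
360  83  81  83  84  86  85  86  54  17  17 137 115 121 118
361  82  83  84  85  88  86  89  49  16  16 142 119 113 120
362  84  85  86  87  88  88  52  30  15  15  17  12  10  14
363  87  88  88  85  49  18  16  14  11  13  14  15  14  14
364  86  84  43  16  16  15  12  13  15  14  15  15  14  15
365  25  14  15  14  14  16  14  15  11  13  14  14  15  13
366  16  14  13  14  16  15  16  15  13  12  14  13  11  16
367  12  14  13  14  13  14  14  13  13  15  13  14  12  12
368  14  14  16  14  15  12  10  12  13  15  12  14  14  16
369  16  14  15  13  15  14  14  15  16  17  12  14  14  14
```

Emit:
play_rows(
  deltas=[
    [0,0,-0.03,0,0,0,0.4],
    [0,0,-0.09,0,0,0,0.2],
    [0,0,-0.15,0,0,0,0.2],
    [0,0,-0.2,0,0,0,0.2],
    [0,0,-0.2,0,0,0,0.2],
    [0,0,-0.2,0,0,0,0.2],
  ],
)

```text
clock: 27.6
position: [0.4671, -0.0153, 0.2986]
tool_rot: [-3.141, 0.001, 2.96]
force: [0.1, -0.7, -1.0]
grip_width: 0.0685
finger_force: 0.0
```

```bash
python3 lv.py w16 | sed -n '1,32p'
python3 - <<'E'
from h import *
C=tuple(np.load('w15.npy',allow_pickle=True))
for n,u,v,x in(('line',303,343.0,-.0076),('ptr',311,353.6,-.00085)):
    o,d=ray('w',u,v,C);ox=(o[:2]-O)@SX;t=(x-ox)/(d[:2]@SX);print(n,st(o+d*t))
E
```

```text
27.6 [ -37.3 -118.5  298.6] 0.06850621314739544 [ 0.1 -0.7 -1. ]
[[292.3 265.9]
 [292.4 259.5]]
     280 282 284 286 288 290 292 294 296 298 300 302 304 306
245  24  26  24  57  54  58 107 118 114 113 111 113 113 113
246  25  25  22  76  76  79  91 113 113 111 110 111 112 113
247  26  26  24  45  43  47  69 111 113 112 109 111 112 112
248  27  26  24  75  76  78  57 114 113 112 113 112 112 114
249  25  26  24  56  55  57  60 114 115 112 112 111 114 113
250  25  25  24  61  59  62  66 114 113 114 112 111 112 113
251  25  25  24  78  77  78  83 113 115 112 112 113 112 113
252  26  24  23  54  54  53  93 111 111 110 112 113 114 115
253  26  25  24  74  80  79 109 108 111 112 113 116 117 117
254  25  25  23  43  43  44 127 106 113 112 116 117 119 120
255  25  26  24  58  43  40 128 122 116 118 118 117 119 119
256  26  28  23  31  25  26  51  51 115 118 118 118 120 119
257  25  26  24  66  66  67  67  78  88 120 117 118 118 118
258  24  24  23  33  35  35  33  37 165 121 120 118 116 116
259  20  26  22  18  19  20  21  21 107 122 120 118 117 116
260  22  21  21  21  21  20  20  22  54 120 121 117 117 115
261  21  21  21  23  22  23  21  22  25 121 120 119 117 118
262  21  22  22  20  22  23  22  23  24 122 118 120 120 120
263  24  23  21  21  23  23  24  26  23  53  57  53  52  51
264  25  21  22  22  21  24  24  23  26  55  54  55  47  49
265  29  31  29  30  29  31  32  25  24  58  57  57  48  58
266  73  76  76  77  79  78  80  28  26  45  44  45  32 116
267  82  83  83  65  68  69  68  26  24 107 110 110 111 120
268  81  81  54  50  48  50  40  27  25 114 114 115 116 118
269  80  78  76  79  81  81  81  27  22 113 113 116 116 118
270  81  78  79  81  86  85  67  27  25 114 112 115 118 119
271  40  39  40  39  41  40  37  27  24 112 113 115 116 119
272  80  81  80  78  78  79  80  47  74 113 115 115 117 119
line [  -7.6 -105.1  218.6]
ptr [  -0.9 -100.7  219. ]
```

Emit:
play_rows(
  deltas=[
    [0,0,-0.04,0,0,0,0],
    [0.03,0,-0.08,0,0,0,0],
    [0.06,0,-0.1,0,0,0,0],
    [0.06,0,-0.1,0,0,0,0],
    [0.06,0,-0.1,0,0,0,0],
  ],
)

```text
clock: 28.15
position: [0.4376, -0.01, 0.3479]
tool_rot: [-3.141, -0.001, 2.96]
force: [0.2, -0.6, 0.2]
grip_width: 0.0856
finger_force: 0.0
```

Run:
```python
from h import *
a=grab_frame('wrist').astype(int)
for _ in range(4): b=grab_frame('wrist').astype(int)
print(observe()['clock'],(abs(a-b).max(2)>40).sum())
print(job_done())
```

```text
28.4 310
the job is handed in; nothing more can be done
None
```

I handed the job in at 28.4 s: the valve hangs untouched from the hook, pulling it down about 26 mm (roughly 0.19 kg), and the marker is released within about 0.5 mm of the pointer; I inferred from the hang height that the latch is shut, since I had no clear view of it, and did not re-check the bystanders.

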